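Charge the three-place stirring block

ROBOT

A 6-joint arm with a two-finger parallel gripper is mounted at the origin on a cart in front of the work surface, level with it; the furniture and walls round the work are solid. World frame = base frame: x ahead of the robot, y to its left, z up, the work surface at z = 0. Lengths are in m, angles in degrees, forces in N, time in s.
With the tool pointing down it reaches from about 0.375 to 0.925 m from the base axis. Payload 5.7 kg.
Tool frame: the origin (TCP) lies on the centre line of the jaws, within the pads' length; the fingertips stand 8 mm ahead of it and the grasp point (between the pads) lies 11 mm behind it; z points along the fingers, x is the direction in which the jaws open and shut, and the axes are right-handed (so a half turn about z gives the same grasp; the last joint's range is limited). The gripper opens to 88 mm and grips with 3 to 60 N. Pads are 20 mm wide; open, the fingers measure 115 mm over their backs; the gripper's body (75 mm by 178 mm) begins 61 mm behind the grasp point.
Start: joints at [-77.871, 20.558, 86.54, -0, 72.909, -6.595], TCP at [0.193, -0.568, 0.231] pointing down, gripper open.
Joint ranges: [-170.27, 170.27], [-57.76, 135], [12.27, 136.19], [-55.21, 235.2], [11.17, 155.16], [-170.74, 170.74]. Speed limits (degrees/s): [136.94, 136.94, 180, 180, 180, 180].

INTERFACE

Orientations are given as a 3x3 rotation matrix whose columns are the frame's x, y, z axes.
In Python, from plant import ctrl, viewer, ticket, nets gives the robot as it stands.
- The arm moves only by the tool play_rows, never from a script. Its argument "motion" is one flat list of numbers, 7 for each row, row after row: the closure, from 0 (fully open) to 1 (shut), then the shift along the tool's x, y, z in units of 40 mm (1.0 is 40 mm), then the turn, a rotation vector about the tool's x, y, z in units of 6 degrees (1.0 is 6 degrees). In form: [gripper, dx, dy, dz, rx, ry, rz, gripper, dx, dy, dz, rx, ry, rz, ...]. A call has 1 to 20 rows; each row shifts and turns the commanded pose from where the row before left it, along the tool's axes as they then stand; what a row does not reach is not made up. A row lasts 1/12 s, in which the tool goes at most 41.7 mm and 7.16 degrees, less where a joint would pass 70% of its speed; a pose out of reach is approached as far as the arm can. A call is refused whole if a number of a shift passes 1 or a number of a turn 1, either way. A call with a gripper value outside its range is refused whole. The fingers move at their own pace and stop on an object; "squeeze" is the grip in N (left out, the last holds). Time passes only in rows, so rows that do not move let the fingers close. It gives the time, the measured TCP pose, the force and the opening at its end, in the units of the state.
- ctrl.sense(): the state, without advancing time (a new reading comes with each control period).
- viewer.get_image(name): name is "scene" or "top" or "wrist"; returns a dict with "image" (384x512x3 uint8, blue, green, red), "depth" (384x512 float32, m along the optical axis (not along the pixel's ray), 0 where there is no reading), "fx", "fy", "cx", "cy" (pixels), "position" and "attitude" of the camera in the world; the wrist camera has in their place "T_tool_cam" (4x4, takes a point from camera to tool coordinates, whose origin is the TCP and whose axes are the tool frame's). Camera axes: x right, y down, z forward; pixel columns grow to the right and rows downward; lengths in m; the calibration is good to about 2 mm. A picture is of the moment at which its call begins: read the wrist's pose just before it.
- ticket.hand_in(): hands the job in, once; it reports no verdict.
Trained networks look in a picture, given as the dict that the camera call returned (one of the last four; its "shot" number tells which), for a name from the list of things; names that differ only in an ending like _2 or _b are one class to them, and where a whole thing is asked for, a point or a joint stands for the part that bears it (a point fixed in the world has none). Each returns a list of dicts, best first, with "p" (0 to 1); they miss things now and then, are a little off and sometimes report something else, mostly with a low value. They report only what shows in the picture. A call takes as long as a camera call.
- nets.boxes_of(picture, thing): "rect" ([left, top, right, bottom] in pixels, round what is visible of it).
- nets.outline_of(picture, thing): "mask" (384x512 bool, what is visible of it) and "rect" ([left, top, right, bottom] in pixels, round what is visible of it).
- nets.mark_of(picture, thing): "uv" ([column, row] in pixels: a listed point, or the origin of a listed thing).
The state is a dict: "time": time; "joint_positions": joint angles; "qvel": joint speeds; "tau": joint torques, N m; "position": TCP position; "eef_rot": TCP orientation; "wrist_force": force on the tool from outside, world axes, zero at the start; "moment": the same for the moment, N m; "opening": opening from 0.0 (shut) to 1.0 (fully open).
Only numpy, scipy, OpenCV 4.12 (cv2) and the standard library are available. Lean on these libraries where they do the work, as an engineer would, in place of code of your own. Each camera call takes 0.05 s, during which the arm holds its last target.

TASK

One cup of the stirring block already has its stirrer bar. From the mixed bin under the riser shelf pick out the two bars of that same kind (banded, 36 mm long and 13 mm thick) and lay one flat on the bottom of each of the two empty cups; leave the other stirrers in the bin and the things on the bench where they are. Then swing the block's clear cover gently all the way shut.

Things in the scene. Friction and masses are not known exactly. Their poses are not given: they have to be found in the camera images.
- riser: White bench shelf on four legs, fixed, the stirrer bin fast below it. Origin: bench level under the bin's middle; x away from the robot into the shelf, y left, z up. The board (underside 160, top 174 mm high, 226 mm wide, bottles on it) spans x = -10 to 132 mm. Legs 16 mm square at x = 55 and 118 mm, y = +-103 mm.
- bin_floor (a point): Middle of the bin's inner floor, 4 mm above the bench; axes as the riser's. Bin inside: 130 mm (x) by 180 mm (y), walls 3 mm; heights over the bench: front lip 18 mm, sides sloping from 19 mm at the front to 42 mm at mid-length, back 42 mm.
- shelf_edge (a point): Middle of the board's lower front edge, 160 mm above the bench. The wanted bars lie 3 to 17 mm behind the line under this edge, so a tool coming straight down meets the board: lean it 30 to 45 degrees, wrist towards the robot. A 115 mm high lab jack stands close by on the right of the riser.
- bar_a: Wanted bar: white octagonal stirrer bar with a slightly raised band round its middle, 36 mm long, 13 mm across the flats, 14 to 28 g, slippery on the steel cups, lying in the bin within about 0.25 rad of the riser's x direction. Origin in its middle, on its long axis (6.5 mm above what it lies on); x along the bar.
- bar_b: The second wanted bar, the same kind, also lying in the bin within about 0.25 rad of the riser's x direction. Origin in its middle, on its long axis (6.5 mm above what it lies on); x along the bar.
- bar_0: The bar of the same kind that already lies in its cup (cup_0); it stays there. Origin in its middle, on its long axis (6.5 mm above what it lies on); x along the bar.
- long_bar: Other stirrer in the bin, to stay there: white banded octagonal bar, 60 mm long but only 9 mm thick. Origin in its middle, x along it.
- cross: Other stirrer in the bin, to stay there: white plus-shaped piece, 30 mm across, 9 mm thick. Origin in its middle.
- short_a: Other stirrer in the bin, to stay there: plain white bar 20 mm long, 8 mm thick. Origin in its middle, x along it.
- short_b: Other stirrer in the bin, to stay there: plain white bar 20 mm long, 8 mm thick. Origin in its middle, x along it.
- short_c: Other stirrer in the bin, to stay there: plain white bar 20 mm long, 8 mm thick. Origin in its middle, x along it.
- puck_b: Other stirrer in the bin, to stay there: white disc 25 mm across, 9 mm thick. Origin in its middle.
- puck: Other stirrer in the bin, to stay there: white disc 25 mm across, 9 mm thick. Origin in its middle.
- block: Three-place stirring block, fixed: aluminium block 96 mm (x) by 190 mm (y) on a grey base, top 58 mm above the bench. Origin: bench level under its middle; x away from the robot to the hinge side, y along the row of cups. Cups at x = -8 mm, y = -62, 0 and +62 mm; which of them holds a bar changes.
- cup_0: Steel cup sunk in the block that already holds a bar: inside 54 mm across, 32 mm deep, rim level with the block's top (within 1 mm). Origin: centre of its underside, 2 mm below its inner floor and 34 mm below the rim.
- cup_1: Empty steel cup, same size. Origin: centre of its underside, 2 mm below its inner floor and 34 mm below the rim.
- cup_2: The other empty steel cup, same size. Origin: centre of its underside, 2 mm below its inner floor and 34 mm below the rim.
- cover (a joint): Angle of the clear cover in its aluminium frame (98 mm from hinge to free edge, 190 mm wide, 5 mm thick, a 10 mm finger tab at mid-edge): 0 = shut on the block, 1.57 = upright, stop at 1.95 rad. Starts standing open behind the cups and swings shut towards the block's -x side. Its stiff hinge holds it where it is left; about 2 N at the free edge moves it.
- cover_hinge (a point): Middle of the cover's hinge line, fixed on the block at x = 49 mm, y = 0, 58 mm above the bench; the line runs along the block's y.
- cover_edge (a point): Middle of the cover's free edge, on its outer face (the upper face when shut), 98 mm from the hinge line; moves with the cover.
- timer: Bystander: bench timer 58x64x21 mm, left of the bin. Origin under its centre.
- tape_roll: Bystander: roll of tape lying flat, 72 mm across, 19 mm high, at the left. Origin under its centre.
- vial: Bystander: small capped vial, 22 mm across, 45 mm high, right of the block. Origin under its centre.
- stopper: Bystander: dark rubber stopper, 42 mm across, 28 mm high, right of the block. Origin under its centre.

How it is judged:
By the outcome, as a careful person would: the job done as asked, in the order asked, and still so for the second after the job is handed in, with the robot touching nothing.
It also fails if it takes over 72 s, if anything falls off the work surface, if the arm or the gripper's body presses on something with over 40 N, if the wrist force passes 120 N, or if a joint passes its speed limit or range.

## Working session

There is one attempt and no reset: what is moved stays moved. The work goes in short steps, Python scripts to look and compute and a tool call to move; the robot and the scene stay as the last step left them, time stands still between calls to the robot, and variables do not carry over. Pictures are saved under pics/ and viewed, and the job is handed in when it is done.

Besides the shell and the picture viewer there is one more tool, called after ">>>" as name(argument=value, ...) on one line, values as JSON. play_rows: Moves the arm, as the interface text tells. Its arguments: {"type":"object","properties":{"motion":{"type":"array"},"squeeze":{"type":"number"}},"required":["motion"]}

```bash
ls; mkdir -p pics; cat > h.py <<'E'
import numpy as np, cv2
from plant import ctrl, viewer, ticket, nets
def grab(n,fn=None):
    s=ctrl.sense(); p=viewer.get_image(n)
    if fn: cv2.imwrite('pics/'+fn,p['image'])
    if 'T_tool_cam' in p:
        T=np.eye(4);T[:3,:3]=np.array(s['eef_rot']);T[:3,3]=s['position'];p['T']=T@np.array(p['T_tool_cam'])
    else:
        T=np.eye(4);A=np.array(p['attitude']);T[:3,:3]=A.reshape(3,3);T[:3,3]=p['position'];p['T']=T
    return p
def ray(p,u,v):
    d=np.array([(u-p['cx'])/p['fx'],(v-p['cy'])/p['fy'],1.0]); return p['T'][:3,:3]@d,p['T'][:3,3]
def at_z(p,u,v,z):
    d,o=ray(p,u,v); return o+d*(z-o[2])/d[2]
def at_d(p,u,v):
    d,o=ray(p,u,v); return o+d*p['depth'][int(round(v)),int(round(u))]
def proj(p,X):
    c=np.linalg.inv(p['T'])@np.append(X,1); return p['fx']*c[0]/c[2]+p['cx'],p['fy']*c[1]/c[2]+p['cy']
E
python3 - <<'E'
from h import *
np.set_printoptions(precision=4,suppress=True)
s=ctrl.sense();print(s)
for n in ['scene','top','wrist']:
    p=grab(n,n+'0.png');print(n,p['T'],p['fx'],p['cx'],p['cy'],p['shot'])
    if n=='wrist':continue
    for t in ['riser','bin_floor','shelf_edge','bar_a','bar_0','long_bar','block','cup_0','cup_1','cover_hinge','cover_edge','vial','stopper','timer','tape_roll']:
        for m in nets.mark_of(p,t)[:4]:
            u,v=m['uv'];print(t,round(m['p'],2),np.round([u,v]),at_d(p,u,v))
E
```

```text
pics
{'time': 0.0, 'joint_positions': array([-77.8688,  20.5966,  86.598 ,   0.0019,  72.9067,  -6.594 ]), 'qvel': array([-0.0683,  0.0445,  0.1048, -0.0413, -0.051 , -0.0201]), 'tau': array([ -0.0041, -51.5379, -27.0727,   0.067 ,   0.0351,  -0.0001]), 'position': array([ 0.1925, -0.5676,  0.2298]), 'eef_rot': array([[ 0.321 , -0.9471, -0.0003],
       [-0.9471, -0.321 ,  0.0017],
       [-0.0018, -0.0002, -1.    ]]), 'wrist_force': array([-0.3056, -0.0159,  0.0439]), 'moment': array([-0.024 ,  0.0035, -0.0133]), 'opening': 1.0043097781348116}
scene [[ 0.9161 -0.2621  0.3036  0.1651]
 [-0.4006 -0.6332  0.6622 -0.8063]
 [ 0.0187 -0.7282 -0.6851  0.8557]
 [ 0.      0.      0.      1.    ]] 347.47829900767715 261.978632435973 194.38722671510675 1
riser 0.76 [284. 188.] [0.6315 0.0156 0.0062]
bin_floor 0.68 [282. 185.] [0.6318 0.0351 0.0052]
bin_floor 0.66 [278. 321.] [ 0.3852 -0.4452  0.0241]
shelf_edge 0.6 [284. 153.] [0.6196 0.019  0.1632]
bar_a 0.61 [274. 176.] [0.6278 0.094  0.0019]
bar_a 0.59 [274. 243.] [ 0.4768 -0.2243  0.0386]
bar_a 0.51 [289. 197.] [ 0.6206 -0.0406  0.0129]
ba
[... 2169 characters left out ...]
.84 [319. 222.] [ 0.4613 -0.2702  0.0266]
cup_1 0.67 [302. 219.] [ 0.4702 -0.2151  0.03  ]
cup_1 0.66 [338. 232.] [ 0.4257 -0.3303  0.0245]
cover_hinge 0.59 [330. 206.] [ 0.5039 -0.3029  0.0652]
cover_edge 0.93 [337. 198.] [ 0.542  -0.3386 -0.0082]
vial 0.51 [369. 242.] [ 0.3907 -0.4243  0.0334]
stopper 0.49 [366. 263.] [ 0.3263 -0.4131  0.0321]
stopper 0.29 [182. 242.] [0.4088 0.1717 0.0169]
timer 0.95 [180. 241.] [0.4132 0.1758 0.0152]
tape_roll 0.82 [154. 256.] [ 0.3693  0.2625 -0.0019]
wrist [[ 0.3205 -0.9149 -0.2453  0.2595]
 [-0.9473 -0.3096 -0.0829 -0.5484]
 [-0.0001  0.2589 -0.9659  0.3842]
 [ 0.      0.      0.      1.    ]] 293.60728595671486 251.46206891404879 193.10439345349786 3
```

```bash
python3 - <<'E'
import cv2
a=cv2.imread('pics/scene0.png');b=cv2.imread('pics/top0.png')
cv2.imwrite('pics/s0z.png',cv2.resize(a[120:350,180:360],None,fx=2.6,fy=2.6,interpolation=3))
cv2.imwrite('pics/t0z.png',cv2.resize(b[120:290,130:400],None,fx=2.9,fy=2.9,interpolation=3))
E
```

```text
(no output)
```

View pics/s0z.png

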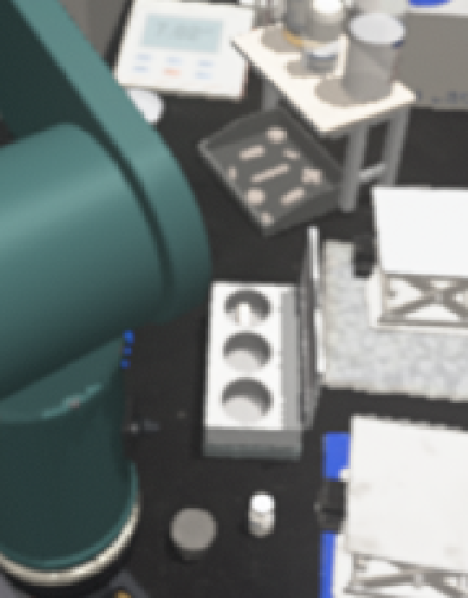

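View pics/t0z.png

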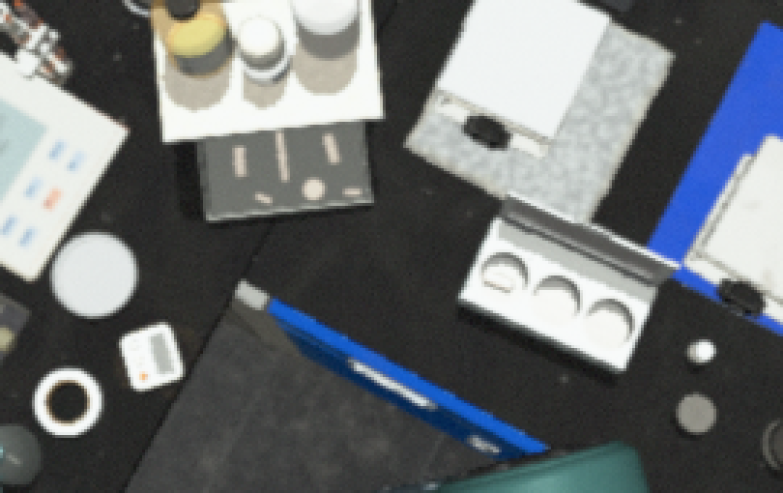

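View pics/wrist0.png

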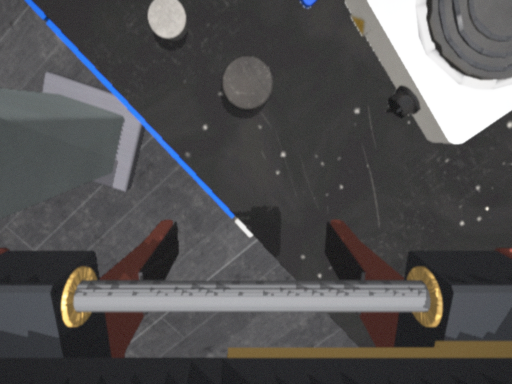

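View pics/scene0.png

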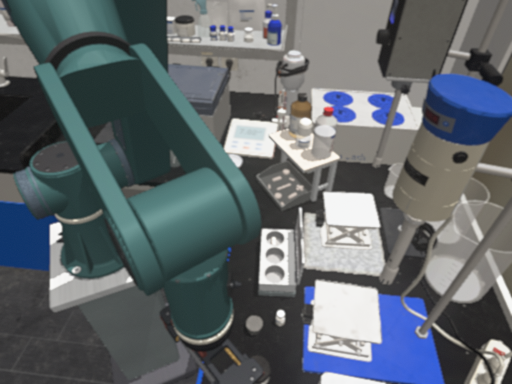

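```bash
cat >> h.py <<'E'
from scipy.spatial.transform import Rotation as Rn
np.set_printoptions(precision=4,suppress=True)
def Rtool(yaw,lean):
    "tool x at world yaw (deg); lean: z tips toward tool +y dir (deg)"
    a=np.radians(yaw);x=np.array([np.cos(a),np.sin(a),0]);h=np.array([np.sin(a),-np.cos(a),0]) # y horizontal
    l=np.radians(lean);z=h*np.sin(l)-np.array([0,0,1])*np.cos(l);return np.c_[x,np.cross(z,x),z]
def go(p1,R1,n,p0=None,R0=None):
    s=ctrl.sense()
    p0=np.array(s['position']) if p0 is None else np.array(p0); R0=np.array(s['eef_rot']) if R0 is None else R0
    w=Rn.from_matrix(R0.T@R1).as_rotvec(); st=Rn.from_rotvec(w/n).as_matrix()
    S=np.zeros((3,3));R=np.eye(3)
    for i in range(n): S+=R;R=R@st
    d=np.linalg.solve(S,R0.T@(np.array(p1)-p0))
    row=np.r_[d/.04,np.degrees(w/n)/6]; print('n',n,'row',np.round(row,3))
    pts=[];p=p0.copy();R=R0.copy()
    for i in range(n): p=p+R@d;R=R@st;pts.append(p.copy())
    print('mid',pts[n//2-1],'q1',pts[n//4])
    return row
E
python3 - <<'E'
from h import *
s=ctrl.sense()
p=[0.40,-0.30,0.30];R0=np.array(s['eef_rot'])
go(p,R0,10)
go(p,Rtool(69,0),24,p0=p,R0=R0)
E
```

```text
n 10 row [-0.469 -0.706 -0.173  0.     0.     0.   ]
mid [ 0.2963 -0.4341  0.2653] q1 [ 0.2548 -0.4878  0.2514]
n 24 row [-0.     0.     0.    -0.     0.    -0.974]
mid [ 0.4 -0.3  0.3] q1 [ 0.4 -0.3  0.3]
```

>>> play_rows(motion=[0, -0.47, -0.706, -0.173, 0, 0, 0, 0, -0.47, -0.706, -0.173, 0, 0, 0, 0, -0.47, -0.706, -0.173, 0, 0, 0, 0, -0.47, -0.706, -0.173, 0, 0, 0, 0, -0.47, -0.706, -0.173, 0, 0, 0, 0, -0.47, -0.706, -0.173, 0, 0, 0, 0, -0.47, -0.706, -0.173, 0, 0, 0, 0, -0.47, -0.706, -0.173, 0, 0, 0, 0, -0.47, -0.706, -0.173, 0, 0, 0, 0, -0.47, -0.706, -0.173, 0, 0, 0, 0, 0, 0, 0, 0, 0, -0.97, 0, 0, 0, 0, 0, 0, -0.97, 0, 0, 0, 0, 0, 0, -0.97, 0, 0, 0, 0, 0, 0, -0.97, 0, 0, 0, 0, 0, 0, -0.97, 0, 0, 0, 0, 0, 0, -0.97, 0, 0, 0, 0, 0, 0, -0.97, 0, 0, 0, 0, 0, 0, -0.97, 0, 0, 0, 0, 0, 0, -0.97, 0, 0, 0, 0, 0, 0, -0.97])

```text
time: 3.32
position: [0.3997, -0.2995, 0.2999]
eef_rot: [[0.975, -0.221, 0.0], [-0.221, -0.975, 0.0], [0.0, -0.0, -1.0]]
wrist_force: [0.4, -0.3, -0.4]
opening: 0.995
```

>>> play_rows(motion=[0, 0, 0, 0, 0, 0, -0.97, 0, 0, 0, 0, 0, 0, -0.97, 0, 0, 0, 0, 0, 0, -0.97, 0, 0, 0, 0, 0, 0, -0.97, 0, 0, 0, 0, 0, 0, -0.97, 0, 0, 0, 0, 0, 0, -0.97, 0, 0, 0, 0, 0, 0, -0.97, 0, 0, 0, 0, 0, 0, -0.97, 0, 0, 0, 0, 0, 0, -0.97, 0, 0, 0, 0, 0, 0, -0.97, 0, 0, 0, 0, 0, 0, -0.97, 0, 0, 0, 0, 0, 0, -0.97, 0, 0, 0, 0, 0, 0, -0.97, 0, 0, 0, 0, 0, 0, -0.97, 0, 0, 0, 0, 0, 0, 0])

```text
time: 4.57
position: [0.3997, -0.2995, 0.2999]
eef_rot: [[0.365, 0.931, 0.0], [0.931, -0.365, -0.0], [0.0, 0.0, -1.0]]
wrist_force: [-0.7, -0.1, 1.6]
opening: 1.0
```

```bash
python3 - <<'E'
from h import *
s=ctrl.sense();print(s['time'],s['position'],s['eef_rot'],s['joint_positions'])
p=grab('wrist','w1.png')
for t in ['cup_1','bar_0','block','cover_edge','cover_hinge']:
    for m in nets.mark_of(p,t)[:4]:
        u,v=m['uv'];print(t,round(m['p'],2),np.round([u,v]),at_d(p,u,v),at_z(p,u,v,.024),at_z(p,u,v,.0325))
E
```

```text
4.5667 [ 0.3997 -0.2995  0.2999] [[ 0.3648  0.9311  0.0001]
 [ 0.9311 -0.3648 -0.    ]
 [ 0.      0.0001 -1.    ]] [ -44.778     8.7123   92.9143    0.002    78.3691 -113.3854]
cup_1 0.97 [278. 193.] [ 0.4558 -0.281   0.0249] [ 0.456 -0.281  0.024] [ 0.4536 -0.2809  0.0325]
cup_1 0.93 [237. 186.] [ 0.4224 -0.3349  0.0263] [ 0.4229 -0.3352  0.024 ] [ 0.4211 -0.334   0.0325]
bar_0 0.74 [323. 194.] [ 0.478  -0.2198  0.0378] [ 0.4828 -0.2179  0.024 ] [ 0.4799 -0.2191  0.0325]
bar_0 0.71 [484. 224.] [0.6315 0.0123 0.0058] [0.6194 0.0005 0.024 ] [ 0.6138 -0.0049  0.0325]
bar_0 0.7 [459. 236.] [ 0.6305 -0.0355  0.0171] [ 0.6258 -0.0393  0.024 ] [ 0.62   -0.044   0.0325]
bar_0 0.21 [509. 239.] [0.6736 0.0464 0.0063] [0.6601 0.0336 0.024 ] [0.6537 0.0275 0.0325]
block 0.98 [277. 193.] [ 0.4548 -0.2827  0.0269] [ 0.4557 -0.2828  0.024 ] [ 0.4533 -0.2826  0.0325]
block 0.17 [280. 279.] [ 0.5104 -0.3121  0.1632] [ 0.5951 -0.3291  0.024 ] [ 0.5899 -0.3281  0.0325]
cover_edge 0.7 [286. 279.] [ 0.5123 -0.3055  0.163 ] [ 0.5978 -0.3193  0.024 ] [ 0.5926 -0.3184  0.0325]
cover_edge 0.48 [171. 188.] [ 0.39   -0.4285  0.0244] [ 0.39   -0.4286  0.024 ] [ 0.3889 -0.4256  0.0325]
cover_hinge 0.89 [279. 234.] [ 0.5307 -0.3044 -0.0002] [ 0.5202 -0.3029  0.024 ] [ 0.5165 -0.3024  0.0325]
```

View pics/w1.png

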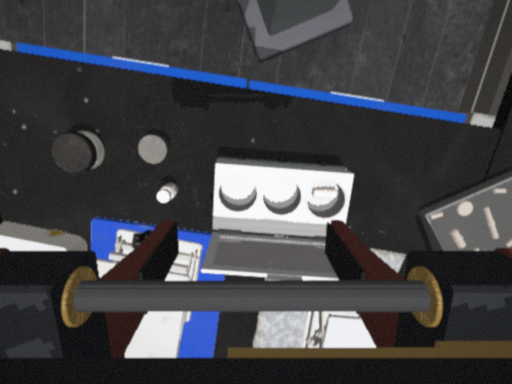

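```bash
cat >> h.py <<'E'
def ortho(p,x0,y0,z,W,H,sc,fn=None,yaw=0):
    "image: right = -y, up = +x rotated by yaw; centre x0,y0"
    a=np.radians(yaw);f=np.array([np.cos(a),np.sin(a),0]);r=np.array([np.sin(a),-np.cos(a),0]);c=np.array([x0,y0,z])
    src=[];dst=[]
    for (i,j) in [(0,0),(W,0),(W,H),(0,H)]:
        X=c+r*(i-W/2)/sc+f*(H/2-j)/sc
        src.append(proj(p,X));dst.append((i,j))
    M=cv2.getPerspectiveTransform(np.float32(src),np.float32(dst))
    im=cv2.warpPerspective(p['image'],M,(W,H),flags=cv2.INTER_CUBIC)
    if fn: cv2.imwrite('pics/'+fn,im)
    return im
def cloud(p):
    v,u=np.mgrid[0:384,0:512];d=p['depth'];D=np.stack([(u-p['cx'])/p['fx'],(v-p['cy'])/p['fy'],np.ones_like(d)],-1)*d[...,None]
    X=D@p['T'][:3,:3].T+p['T'][:3,3];X[d==0]=np.nan;return X
E
python3 - <<'E'
from h import *
p=grab('wrist')
im=ortho(p,0.455,-0.275,0.058,440,300,2,'o1.png',yaw=-21)
X=cloud(p)
m=(abs(X[...,2]-0.058)<.004)&(X[...,0]>.35)&(X[...,0]<.56)&(X[...,1]>-.42)&(X[...,1]<-.14)
n,l,st,c=cv2.connectedComponentsWithStats(m.astype(np.uint8));k=1+st[1:,4].argmax();P=X[l==k]
print(len(P),P[:,2].mean(),cv2.minAreaRect(np.float32(P[:,:2]*1000)))
g=cv2.cvtColor(im,cv2.COLOR_BGR2GRAY)
for t in nets.outline_of(p,'cup_1'):
    r=t['rect'];print(t['p'],r)
    M=t['mask'].astype(np.uint8)
    cs=max(cv2.findContours(M,0,1)[0],key=len)[:,0,:]
    Q=np.float32([at_z(p,u,v,.058)[:2]*1000 for u,v in cs]);print(cv2.minEnclosingCircle(Q),cv2.fitEllipse(Q))
E
```

```text
5417 0.05776974711340622 ((462.1723937988281, -281.96319580078125), (190.7052001953125, 99.98657989501953), 64.1250991821289)
0.95 [302.5, 180.9, 350.1, 222.5]
((479.8537292480469, -222.60755920410156), 31.10777473449707) ((479.8436279296875, -222.19505310058594), (58.51717758178711, 60.104061126708984), 103.2802963256836)
0.91 [259.3, 177.0, 302.0, 217.7]
((453.7027282714844, -277.82489013671875), 30.004127502441406) ((453.68084716796875, -277.83380126953125), (57.71830749511719, 58.791996002197266), 11.931679725646973)
0.57 [219.2, 173.0, 256.1, 214.2]
((426.4588928222656, -334.06414794921875), 29.359540939331055) ((426.1571044921875, -333.6323547363281), (55.575138092041016, 57.10969924926758), 155.66635131835938)
```

View pics/o1.png

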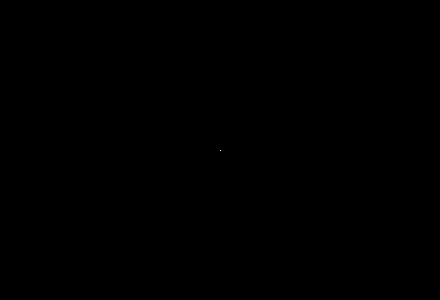

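```bash
python3 - <<'E'
from h import *
go([0.50,0.005,0.22],Rtool(95,35),11)
E
```

```text
n 11 row [ 0.718  0.053  0.225 -0.521  0.123 -0.391]
mid [ 0.4563 -0.1659  0.2592] q1 [ 0.4356 -0.2206  0.2742]
```

>>> play_rows(motion=[0, 0.718, 0.053, 0.225, -0.52, 0.123, -0.39, 0, 0.718, 0.053, 0.225, -0.52, 0.123, -0.39, 0, 0.718, 0.053, 0.225, -0.52, 0.123, -0.39, 0, 0.718, 0.053, 0.225, -0.52, 0.123, -0.39, 0, 0.718, 0.053, 0.225, -0.52, 0.123, -0.39, 0, 0.718, 0.053, 0.225, -0.52, 0.123, -0.39, 0, 0.718, 0.053, 0.225, -0.52, 0.123, -0.39, 0, 0.718, 0.053, 0.225, -0.52, 0.123, -0.39, 0, 0.718, 0.053, 0.225, -0.52, 0.123, -0.39, 0, 0.718, 0.053, 0.225, -0.52, 0.123, -0.39, 0, 0.718, 0.053, 0.225, -0.52, 0.123, -0.39, 0, 0, 0, 0, 0, 0, 0])

```text
time: 5.97
position: [0.4958, 0.0096, 0.2168]
eef_rot: [[-0.091, 0.819, 0.567], [0.996, 0.073, 0.055], [0.004, 0.57, -0.822]]
wrist_force: [-1.7, 1.3, -0.0]
opening: 0.998
```

```bash
python3 - <<'E'
from h import *
s=ctrl.sense();print(s['time'],s['position'],s['eef_rot'],s['joint_positions'])
p=grab('wrist','w2.png')
for t,z in [('bar_a',.0105),('long_bar',.0085),('cross',.008),('puck',.008),('short_a',.008),('bin_floor',.004),('shelf_edge',.16),('riser',0)]:
    for m in nets.mark_of(p,t)[:4]:
        u,v=m['uv'];print(t,round(m['p'],2),np.round([u,v]),at_d(p,u,v),at_z(p,u,v,z))
im=ortho(p,0.64,0.01,0.012,720,560,3500,'o2.png',yaw=5)
E
```

```text
5.9667 [0.4958 0.0096 0.2168] [[-0.0913  0.8186  0.5671]
 [ 0.9958  0.073   0.0549]
 [ 0.0036  0.5697 -0.8218]] [ -16.2341    0.1324  127.578    32.908    22.8862 -138.6112]
bar_a 0.69 [211. 162.] [ 0.6278 -0.0356  0.0172] [ 0.6343 -0.0363  0.0105]
bar_a 0.66 [283. 164.] [0.6247 0.0622 0.0155] [0.6294 0.0634 0.0105]
long_bar 0.67 [253. 166.] [0.6333 0.0226 0.0127] [0.6375 0.023  0.0085]
cross 0.77 [226. 187.] [ 0.6798 -0.0137  0.014 ] [ 0.6866 -0.0139  0.008 ]
cross 0.74 [271. 137.] [0.5814 0.0399 0.0126] [0.5851 0.0406 0.008 ]
cross 0.3 [224. 136.] [ 0.5849 -0.0181  0.0131] [ 0.589  -0.0183  0.008 ]
puck 0.67 [226. 187.] [ 0.6798 -0.0131  0.0141] [ 0.6868 -0.0133  0.008 ]
puck 0.66 [299. 184.] [0.6662 0.093  0.012 ] [0.6706 0.0944 0.008 ]
puck 0.62 [222. 138.] [ 0.5881 -0.0207  0.013 ] [ 0.5922 -0.0209  0.008 ]
short_a 0.67 [271. 135.] [0.5796 0.0395 0.0116] [0.5825 0.0401 0.008 ]
short_a 0.53 [268. 189.] [0.6902 0.0509 0.0035] [0.685 0.05  0.008]
short_a 0.46 [189. 133.] [ 0.5846 -0.0618  0.012 ] [ 0.5879 -0.0626  0.008 ]
bin_floor 0.79 [250. 160.] [0.6235 0.0174 0.0126] [0.6316 0.0181 0.004 ]
shelf_edge 0.65 [249. 258.] [0.9228 0.0418 0.    ] [0.6201 0.016  0.16  ]
riser 0.75 [249. 159.] [0.6244 0.0161 0.0104] [0.6342 0.0169 0.    ]
```

View pics/w2.png

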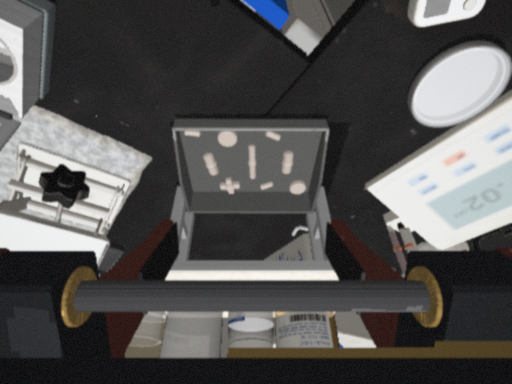

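View pics/o2.png

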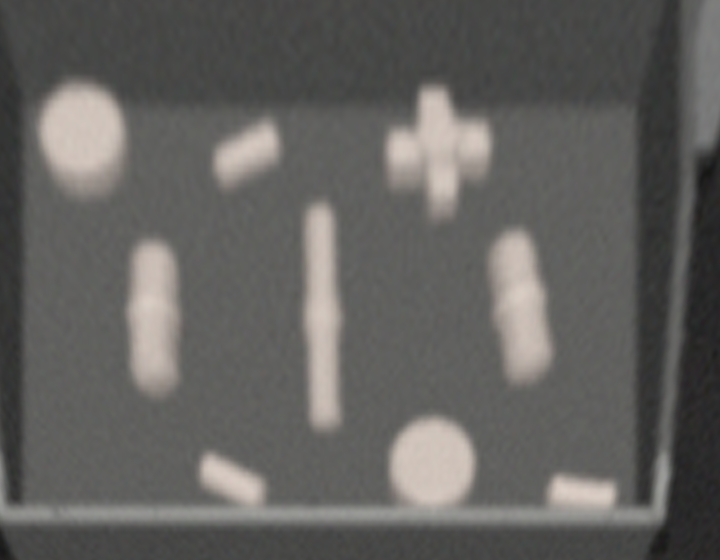

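```bash
cat > kin.py <<'E'
import numpy as np
from scipy.optimize import least_squares
from scipy.spatial.transform import Rotation as Rn
Q=np.array([[-77.8688,20.5966,86.598,.0019,72.9067,-6.594],[-44.778,8.7123,92.9143,.002,78.3691,-113.3854],[-16.2341,.1324,127.578,32.908,22.8862,-138.6112]])
P=np.array([[.1925,-.5676,.2298],[.3997,-.2995,.2999],[.4958,.0096,.2168]])
Rm=[np.array([[.321,-.9471,-.0003],[-.9471,-.321,.0017],[-.0018,-.0002,-1]]),np.array([[.3648,.9311,.0001],[.9311,-.3648,0],[0,.0001,-1]]),np.array([[-.0913,.8186,.5671],[.9958,.073,.0549],[.0036,.5697,-.8218]])]
def rz(a):return Rn.from_euler('z',a,degrees=True).as_matrix()
def ry(a):return Rn.from_euler('y',a,degrees=True).as_matrix()
def fk(q,t,s4=1,s6=1):
    a1,h,L2,L3,Lt,off=t
    R=rz(q[0])@ry(q[1]); p=np.array([0,0,h])+rz(q[0])@np.array([a1,off,0])+R@np.array([0,0,L2])
    R=R@ry(q[2]); p=p+R@np.array([0,0,L3])
    R=R@rz(s4*q[3])@ry(q[4]); p=p+R@np.array([0,0,Lt]); R=R@rz(s6*q[5])
    return p,R
if __name__=='__main__':
  for s4 in(1,-1):
   for s6 in (1,-1):
    f=lambda t:np.concatenate([fk(q,t,s4,s6)[0]-p for q,p in zip(Q,P)])
    r=least_squares(f,[.0,.3,.4,.4,.3,.07]);print(s4,s6,r.x,np.abs(r.fun).max())
    for q,R in zip(Q,Rm): print(np.round(fk(q,r.x,s4,s6)[1].T@R,3).tolist())
E
python3 kin.py
```

```text
1 1 [0.03725245 0.04586956 0.6298482  0.3584187  0.29615749 0.07436201] 0.01202344501333522
[[-1.0, 0.0, -0.0], [-0.0, -1.0, 0.0], [0.0, -0.0, 1.0]]
[[-1.0, 0.0, -0.0], [-0.0, -1.0, -0.0], [0.0, -0.0, 1.0]]
[[-1.0, 0.0, 0.0], [-0.0, -1.0, -0.0], [-0.0, 0.0, 1.0]]
1 -1 [0.03725245 0.04586956 0.6298482  0.3584187  0.29615749 0.07436201] 0.01202344501333522
[[-0.974, -0.228, -0.0], [0.228, -0.974, 0.0], [0.0, -0.0, 1.0]]
[[0.685, 0.729, 0.0], [-0.729, 0.685, -0.0], [0.0, -0.0, 1.0]]
[[-0.126, 0.992, 0.0], [-0.992, -0.126, 0.0], [-0.0, 0.0, 1.0]]
-1 1 [ 0.36353826 -0.00524625  0.28721037  0.12429677 -0.02129965  0.09372603] 0.04167286607329118
[[-1.0, 0.0, -0.0], [-0.0, -1.0, 0.0], [0.0, 0.0, 1.0]]
[[-1.0, 0.0, -0.0], [-0.0, -1.0, -0.0], [-0.0, -0.0, 1.0]]
[[-0.46, 0.885, -0.076], [-0.796, -0.449, -0.406], [-0.393, -0.126, 0.911]]
-1 -1 [ 0.36353826 -0.00524625  0.28721037  0.12429677 -0.02129965  0.09372603] 0.04167286607329118
[[-0.974, -0.228, -0.0], [0.228, -0.974, 0.0], [0.0, 0.0, 1.0]]
[[0.685, 0.729, 0.0], [-0.729, 0.685, -0.0], [-0.0, -0.0, 1.0]]
[[0.732, 0.556, 0.393], [-0.556, 0.821, -0.126], [-0.393, -0.126, 0.911]]
```

```bash
cat > kin2.py <<'E'
from kin import *
RZ=rz(180)
def fk2(q,t):
    a1,h,L2,L3,Lt,off,a3,y4,x5=t
    R=rz(q[0])@ry(q[1]); p=np.array([0,0,h])+rz(q[0])@np.array([a1,off,0])+R@np.array([0,0,L2])
    R=R@ry(q[2]); p=p+R@np.array([a3,0,L3])
    R=R@rz(q[3]);p=p+R@np.array([0,y4,0]);R=R@ry(q[4]); p=p+R@np.array([x5,0,Lt]); R=R@rz(q[5])@RZ
    return p,R
def fit(Q,P):
    f=lambda t:np.r_[np.concatenate([fk2(q,t)[0]-p for q,p in zip(Q,P)]),1e-3*np.array([t[0],t[6],t[7],t[8]])]
    r=least_squares(f,[.0,.3,.4,.4,.3,.07,0,0,0]);return r.x,np.abs(r.fun[:-4]).max()
lo=np.array([-170.27,-57.76,12.27,-55.21,11.17,-170.74]);hi=np.array([170.27,135,136.19,235.2,155.16,170.74])
def ik(p,R,t,q0):
    f=lambda q:np.r_[(fk2(q,t)[0]-p)*10,Rn.from_matrix(fk2(q,t)[1].T@R).as_rotvec()]
    r=least_squares(f,np.clip(q0,lo+.1,hi-.1),bounds=(lo,hi),x_scale=50.);return r.x,np.abs(r.fun).max()
if __name__=='__main__':
    t,e=fit(Q,P);print(t,e)
    from h import Rtool
    for lean in (30,35,40,45):
      for c in [(.63,.062,.02),(.63,-.035,.02),(.6,.06,.1)]:
        for q0 in (Q[2],[0,40,100,0,40,-90],[0,40,100,180,40,90]): print(lean,c,*[np.round(x,3) for x in ik(np.array(c),Rtool(93,lean),t,np.array(q0))])
E
python3 kin2.py
```

```text
[-4.07085783e-04  2.67057790e-01  6.11227793e-01  4.33617920e-01
  3.73957463e-01  6.94647041e-02  1.12291551e-01 -5.49164023e-04
 -3.83530141e-04] 7.690822564160316e-06
30 (0.63, 0.062, 0.02) [  -7.025   32.897  116.859   71.99    11.17  -170.74 ] 0.105
30 (0.63, 0.062, 0.02) [  -4.076   32.245  114.068   31.23    11.17  -127.345] 0.094
30 (0.63, 0.062, 0.02) [ -3.56   34.459 121.804 154.706  11.17  109.467] 0.072
30 (0.63, -0.035, 0.02) [ -15.489   32.681  116.475   64.738   11.17  -170.74 ] 0.039
30 (0.63, -0.035, 0.02) [ -15.489   32.681  116.475   64.738   11.17  -170.74 ] 0.039
30 (0.63, -0.035, 0.02) [-16.137  33.346 118.881  95.477  11.17  157.735] 0.027
30 (0.6, 0.06, 0.1) [  -2.793   21.959  118.6     16.28    11.17  -111.07 ] 0.02
30 (0.6, 0.06, 0.1) [  -2.793   21.959  118.6     16.28    11.17  -111.07 ] 0.02
30 (0.6, 0.06, 0.1) [ -7.957  23.057 123.536  89.935  11.17  170.74 ] 0.088
35 (0.63, 0.062, 0.02) [  -7.02    32.814  116.85    72.221   11.17  -170.74 ] 0.119
35 (0.63, 0.062, 0.02) [  -7.02    32.814  116.85    72.221   11.17  -170.74 ] 0.119
35 (0.63, 0.062, 0.02
[... 1315 characters left out ...]
 32.648  116.835   72.689   11.17  -170.74 ] 0.289
45 (0.63, 0.062, 0.02) [  -7.011   32.648  116.835   72.689   11.17  -170.74 ] 0.289
45 (0.63, 0.062, 0.02) [ -3.43   40.577 129.314 172.059  34.968  91.965] 0.0
45 (0.63, -0.035, 0.02) [ -15.491   32.449  116.494   66.029   11.17  -170.74 ] 0.294
45 (0.63, -0.035, 0.02) [ -15.491   32.449  116.494   66.029   11.17  -170.74 ] 0.294
45 (0.63, -0.035, 0.02) [-18.503  40.569 129.281 153.637  35.711  96.354] 0.0
45 (0.6, 0.06, 0.1) [  -7.574   22.313  122.105   72.579   11.17  -170.74 ] 0.202
45 (0.6, 0.06, 0.1) [  -7.574   22.313  122.105   72.579   11.17  -170.74 ] 0.202
45 (0.6, 0.06, 0.1) [ -4.077  27.4   131.506 167.72   24.178  96.215] 0.0
```

```bash
python3 - <<'E'
from h import *
for cam in ['wrist','top']:
    p=grab(cam)
    X=cloud(p)
    if cam=='wrist':
        J=X[(X[...,2]>.09)&(X[...,2]<.13)&(X[...,0]>.5)&(X[...,1]<-.1)&(X[...,1]>-.35)]; print('jack',J.min(0),J.max(0), J[J[:,1].argmax()],J[J[:,0].argmin()])
    for t in nets.outline_of(p,'bar_a'):
        r=t['rect'];M=t['mask'].astype(np.uint8)
        cs=max(cv2.findContours(M,0,1)[0],key=len)[:,0,:]
        Q=np.float32([at_z(p,u,v,.0105)[:2]*1000 for u,v in cs]);(c,wh,a)=cv2.minAreaRect(Q)
        n=np.argwhere(M)
        L=np.float32([at_z(p,u,v,.0105)[:2]*1000 for v,u in n]);vx,vy,x,y=cv2.fitLine(L,2,0,.1,.1).ravel()
        print(cam,round(t['p'],2),r,np.round(c,1),np.round(wh,1),round(a,1),'line yaw',np.degrees(np.arctan2(vy,vx)),'mean',x,y)
    for m in nets.mark_of(p,'bar_a'): print('mark',round(m['p'],2),m['uv'],at_z(p,*m['uv'],.0105))
E
```

```text
jack [ 0.5447 -0.3084  0.09  ] [ 1.2536 -0.1281  0.1299] [ 1.0206 -0.1281  0.1035] [ 0.5447 -0.2249  0.0905]
wrist 0.77 [283.4, 144.5, 296.7, 168.0] [625.8  67.6] [41.3 16.4] 10.0 line yaw 4.4768996 mean 626.01904 67.68946
wrist 0.54 [210.4, 147.9, 224.7, 172.7] [638.3 -36.1] [38.5 12.7] 16.8 line yaw 14.275924 mean 637.7812 -36.15316
wrist 0.51 [1.1, 30.2, 8.5, 43.7] [ 493.6 -236.6] [ 7.3 10.2] 61.6 line yaw -31.620607 mean 493.19128 -237.04247
wrist 0.3 [223.9, 173.0, 245.0, 189.2] [680.2  -9.5] [26.3 30.2] 56.2 line yaw -7.192595 mean 680.1167 -9.179624
mark 0.67 [292.8, 156.8] [0.6245 0.0684 0.0105]
mark 0.55 [215.7, 156.0] [ 0.632  -0.0365  0.0105]
mark 0.53 [6.1, 30.8] [ 0.4881 -0.2322  0.0105]
top 0.63 [243.3, 168.2, 246.0, 177.7] [636.5 -31.6] [ 9.9 23.7] 88.8 line yaw 11.988798 mean 637.17566 -31.895712
mark 0.6 [367.7, 262.5] [ 0.3277 -0.4222  0.0105]
mark 0.55 [302.0, 218.6] [ 0.4748 -0.2181  0.0105]
mark 0.4 [212.6, 174.1] [0.6306 0.0704 0.0105]
mark 0.37 [242.5, 170.0] [ 0.6417 -0.0284  0.0105]
```

```bash
cat >> kin2.py <<'E'
T9=fit(Q,P)[0]
def path(qs,ns,p0,R0):
    """joint-interp; rows of deltas relative to current pose"""
    qq=[]
    for a,b,n in zip(qs[:-1],qs[1:],ns):
        for i in range(1,n+1): qq.append(a+(b-a)*i/n)
    out=[];p,R=np.array(p0),np.array(R0)
    for q in qq:
        pt,Rt=fk2(q,T9)
        d=R.T@(pt-p)/.04; w=np.degrees(Rn.from_matrix(R.T@Rt).as_rotvec())/6
        r=np.round(np.r_[d,w],2); out.append(r)
        p=p+R@r[:3]*.04; R=R@Rn.from_rotvec(np.radians(r[3:]*6)).as_matrix()
    return np.array(out),p,R
def show(o,g=0):
    for k in range(0,len(o),20): print('['+', '.join(', '.join('%g'%x for x in np.r_[g,r]) for r in o[k:k+20])+']')
E
python3 - <<'E'
from kin2 import *
from h import *
q=np.array(ctrl.sense()['joint_positions'])
for nm,b,yw in (('L',(.6245,.0675),5),('R',(.635,-.036),11)):
  for lean in (36,38,40,44):
    R=Rtool(yw-90,-lean);z=R[:,2]
    f=np.array([np.cos(np.radians(yw)),np.sin(np.radians(yw)),0])
    tip=np.array([*b,0.004+10*np.sin(np.radians(lean))*1e-3+.0015])+f*.0045
    tcp=tip-.008*z
    for k in (0,.04,.08,.12):
        s,e=ik(tcp-k*z,R,T9,np.array([-3,35,122,160,20,-80.])); print(nm,lean,k,tcp-k*z,s.round(1),e.round(4))
E
```

```text
L 36 0 [0.6243 0.0675 0.0178] [ -3.1  35.3 123.8 162.1  15.6 -79.3] 0.0
L 36 0.04 [0.6009 0.0654 0.0502] [ -3.5  30.2 126.1 157.1  13.  -74.6] 0.0
L 36 0.08 [0.5775 0.0634 0.0826] [ -4.4  25.  128.4 148.8  11.2 -66.8] 0.0102
L 36 0.12 [0.554  0.0613 0.1149] [ -6.3  19.7 130.9 133.8  11.2 -53.3] 0.0335
L 38 0 [0.6241 0.0675 0.018 ] [ -3.3  36.3 125.3 164.9  19.9 -82.3] 0.0
L 38 0.04 [0.5995 0.0653 0.0495] [ -3.8  31.3 127.8 161.8  17.6 -79.5] 0.0
L 38 0.08 [0.575  0.0632 0.081 ] [ -4.5  25.8 129.9 156.2  14.5 -74.3] 0.0
L 38 0.12 [0.5505 0.061  0.1125] [ -5.2  19.9 131.6 145.1  11.2 -63.7] 0.0023
L 40 0 [0.6239 0.0674 0.0181] [ -3.5  37.4 126.8 166.7  24.4 -84.4] 0.0
L 40 0.04 [0.5982 0.0652 0.0487] [ -4.1  32.5 129.5 164.5  22.4 -82.6] 0.0
L 40 0.08 [0.5726 0.063  0.0793] [ -4.8  27.1 131.9 160.9  19.6 -79.5] 0.0
L 40 0.12 [0.547  0.0607 0.11  ] [ -5.6  21.2 133.7 154.3  15.9 -73.4] 0.0
L 44 0 [0.6234 0.0674 0.0182] [ -4.   40.2 129.5 168.8  33.8 -87.1] 0.0
L 44 0.04 [0.5958 0.065  0.047 ] [ -4.7  35.7 132.8 167.5  32.7 -86.4] 0.0
L 44 0.08 [0.5681 0.0626 0.0757] [ -5.6  30.6 135.7 1
[... 635 characters left out ...]
 0.0
R 38 0.12 [ 0.5621 -0.0502  0.1125] [-27.1  20.9 128.4  92.3  22.3 -34.2] 0.0
R 40 0 [ 0.6344 -0.0361  0.0181] [-21.5  37.5 124.2 128.5  26.2 -67.5] 0.0
R 40 0.04 [ 0.6091 -0.041   0.0487] [-23.6  32.8 126.7 121.9  25.4 -62.4] 0.0
R 40 0.08 [ 0.5839 -0.0459  0.0793] [-25.9  27.6 128.8 113.1  24.8 -55.1] 0.0
R 40 0.12 [ 0.5587 -0.0508  0.11  ] [-28.5  22.1 130.4 101.9  24.7 -45.4] 0.0
R 44 0 [ 0.634  -0.0362  0.0182] [-23.1  40.  126.7 135.4  33.7 -76.6] 0.0
R 44 0.04 [ 0.6067 -0.0415  0.047 ] [-25.6  35.6 129.7 130.7  33.1 -73.8] 0.0
R 44 0.08 [ 0.5794 -0.0468  0.0757] [-28.4  30.7 132.2 124.4  32.3 -69.6] 0.0
R 44 0.12 [ 0.5521 -0.0521  0.1045] [-31.7  25.3 134.3 115.9  31.5 -63.2] 0.0
```

```bash
python3 - <<'E'
from kin2 import *
from h import *
p=grab('top');X=cloud(p)
m=(X[...,2]>.03)&(X[...,2]<.15)&(X[...,0]>.5)&(X[...,0]<.8)&(X[...,1]<-.09)&(X[...,1]>-.3)
J=X[m]
for x in np.arange(.5,.8,.02):
    a=J[abs(J[:,0]-x)<.01]
    if len(a): print(round(x,2),a[:,1].max().round(3),a[a[:,1].argmax(),2].round(3))
st=ctrl.sense();q=np.array(st['joint_positions'])
R=Rtool(-79,-36);z=R[:,2];tcp=np.array([.6348,-.036,.0178])-.12*z
g,e=ik(tcp,R,T9,np.array([-25,20,126,81,21,-22.]));print(g,e)
o,pf,Rf=path([q,g],[34],st['position'],st['eef_rot']);print(pf,Rf,abs(o).max(0));show(o)
mn=[fk2(q+(g-q)*i/34,T9)[0] for i in range(0,35,5)];print(np.array(mn))
E
```

```text
0.5 -0.193 0.057
0.52 -0.197 0.057
0.54 -0.207 0.067
0.56 -0.216 0.119
0.62 -0.194 0.07
0.64 -0.179 0.065
0.66 -0.168 0.117
0.68 -0.15 0.118
0.7 -0.153 0.119
0.72 -0.163 0.12
0.74 -0.174 0.116
0.76 -0.184 0.121
0.78 -0.194 0.122
0.8 -0.204 0.114
[-25.6505  20.0505 126.3987  81.2321  20.7945 -21.677 ] 7.029099524658022e-13
[ 0.5655 -0.0494  0.1148] [[ 0.1911 -0.794   0.5771]
 [-0.9816 -0.1547  0.1122]
 [ 0.0002 -0.5879 -0.8089]] [0.08 0.07 0.09 0.03 0.06 0.87]
[0, -0, 0, 0.09, 0.01, 0.06, 0.85, 0, -0.01, 0, 0.09, 0.02, 0.05, 0.85, 0, -0.01, 0, 0.09, 0.01, 0.05, 0.85, 0, -0.01, 0.01, 0.09, 0.02, 0.04, 0.85, 0, -0.02, 0.01, 0.09, 0.02, 0.04, 0.85, 0, -0.01, 0, 0.09, 0.03, 0.04, 0.85, 0, -0.02, 0.02, 0.09, 0.02, 0.04, 0.85, 0, -0.02, 0.01, 0.09, 0.02, 0.03, 0.86, 0, -0.02, 0.02, 0.09, 0.03, 0.03, 0.85, 0, -0.02, 0.02, 0.08, 0.02, 0.03, 0.86, 0, -0.02, 0.03, 0.09, 0.03, 0.02, 0.85, 0, -0.02, 0.03, 0.09, 0.02, 0.02, 0.86, 0, -0.01, 0.03, 0.09, 0.02, 0.02, 0.86, 0, -0.02, 0.04, 0.08, 0.02, 0.02, 0.85, 0, -0.02, 0.04, 0.09, 0.02, 0.01, 0.86, 0, -0.01, 0.05, 0.08, 0.02, 0.01, 0.86, 0, -0.01, 
[... 153 characters left out ...]
0.06, 0.08, 0.01, 0, 0.86, 0, 0.01, 0.06, 0.08, 0.01, 0.01, 0.86, 0, 0.02, 0.06, 0.09, 0.01, 0.01, 0.86, 0, 0.02, 0.07, 0.08, 0.01, 0, 0.86, 0, 0.02, 0.07, 0.09, 0, 0.01, 0.86, 0, 0.04, 0.06, 0.08, 0, 0.01, 0.87, 0, 0.03, 0.07, 0.08, 0.01, 0.01, 0.86, 0, 0.05, 0.06, 0.09, -0, 0.01, 0.86, 0, 0.05, 0.06, 0.08, -0, 0.01, 0.87, 0, 0.06, 0.06, 0.08, -0.01, 0.02, 0.86, 0, 0.06, 0.06, 0.08, 0, 0.01, 0.86, 0, 0.07, 0.06, 0.08, 0, 0.02, 0.87, 0, 0.07, 0.05, 0.09, 0, 0.02, 0.86, 0, 0.08, 0.05, 0.08, -0, 0.02, 0.86]
[[ 0.4998  0.0052  0.22  ]
 [ 0.5103  0.0043  0.2052]
 [ 0.5211  0.0011  0.1907]
 [ 0.5319 -0.0048  0.1762]
 [ 0.5422 -0.0131  0.1612]
 [ 0.5517 -0.024   0.1455]
 [ 0.56   -0.0373  0.1289]]
```

>>> play_rows(motion=[0, 0, 0, 0.09, 0.01, 0.06, 0.85, 0, -0.01, 0, 0.09, 0.02, 0.05, 0.85, 0, -0.01, 0, 0.09, 0.01, 0.05, 0.85, 0, -0.01, 0.01, 0.09, 0.02, 0.04, 0.85, 0, -0.02, 0.01, 0.09, 0.02, 0.04, 0.85, 0, -0.01, 0, 0.09, 0.03, 0.04, 0.85, 0, -0.02, 0.02, 0.09, 0.02, 0.04, 0.85, 0, -0.02, 0.01, 0.09, 0.02, 0.03, 0.86, 0, -0.02, 0.02, 0.09, 0.03, 0.03, 0.85, 0, -0.02, 0.02, 0.08, 0.02, 0.03, 0.86, 0, -0.02, 0.03, 0.09, 0.03, 0.02, 0.85, 0, -0.02, 0.03, 0.09, 0.02, 0.02, 0.86, 0, -0.01, 0.03, 0.09, 0.02, 0.02, 0.86, 0, -0.02, 0.04, 0.08, 0.02, 0.02, 0.85, 0, -0.02, 0.04, 0.09, 0.02, 0.01, 0.86, 0, -0.01, 0.05, 0.08, 0.02, 0.01, 0.86, 0, -0.01, 0.05, 0.09, 0.02, 0.01, 0.86, 0, 0, 0.05, 0.09, 0.02, 0.01, 0.86, 0, -0.01, 0.05, 0.08, 0.01, 0.01, 0.86, 0, 0, 0.06, 0.09, 0.01, 0.01, 0.86])

```text
time: 8.43
position: [0.5424, -0.0132, 0.1608]
eef_rot: [[0.821, -0.057, 0.568], [-0.152, -0.981, 0.121], [0.55, -0.185, -0.814]]
wrist_force: [-0.4, -0.3, 0.3]
opening: 0.999
```

```bash
python3 - <<'E'
from h import *
s=ctrl.sense();print(s['time'],s['position'],s['eef_rot'],s['joint_positions'])
E
```

```text
8.4333 [ 0.5424 -0.0132  0.1608] [[ 0.821  -0.057   0.5681]
 [-0.1517 -0.981   0.1208]
 [ 0.5504 -0.1854 -0.814 ]] [-21.8632  11.916  126.7625  61.5611  21.6007 -69.8169]
```

>>> play_rows(motion=[0.6, 0.01, 0.06, 0.08, 0.01, 0, 0.86, 0.6, 0.01, 0.06, 0.08, 0.01, 0.01, 0.86, 0.6, 0.02, 0.06, 0.09, 0.01, 0.01, 0.86, 0.6, 0.02, 0.07, 0.08, 0.01, 0, 0.86, 0.6, 0.02, 0.07, 0.09, 0, 0.01, 0.86, 0.6, 0.04, 0.06, 0.08, 0, 0.01, 0.87, 0.6, 0.03, 0.07, 0.08, 0.01, 0.01, 0.86, 0.6, 0.05, 0.06, 0.09, 0, 0.01, 0.86, 0.6, 0.05, 0.06, 0.08, 0, 0.01, 0.87, 0.6, 0.06, 0.06, 0.08, -0.01, 0.02, 0.86, 0.6, 0.06, 0.06, 0.08, 0, 0.01, 0.86, 0.6, 0.07, 0.06, 0.08, 0, 0.02, 0.87, 0.6, 0.07, 0.05, 0.09, 0, 0.02, 0.86, 0.6, 0.08, 0.05, 0.08, 0, 0.02, 0.86])

```text
time: 9.6
position: [0.5657, -0.0496, 0.1145]
eef_rot: [[0.188, -0.795, 0.577], [-0.982, -0.151, 0.112], [-0.002, -0.588, -0.809]]
wrist_force: [-0.4, 0.1, -0.5]
opening: 0.399
```

```bash
cat >> h.py <<'E'
def findbars(p,z=.0105):
    for t in nets.outline_of(p,'bar_a'):
        M=t['mask'].astype(np.uint8);n=np.argwhere(M)
        if len(n)<30: continue
        L=np.float32([at_z(p,u,v,z)[:2]*1000 for v,u in n]);vx,vy,x,y=cv2.fitLine(L,2,0,.1,.1).ravel()
        cs=max(cv2.findContours(M,0,1)[0],key=len)[:,0,:]
        Q=np.float32([at_z(p,u,v,z)[:2]*1000 for u,v in cs]);(c,wh,a)=cv2.minAreaRect(Q)
        print('mask',round(t['p'],2),np.round(t['rect']),'rect',np.round(c,1),np.round(wh,1),'yaw',np.degrees(np.arctan2(vy,vx)).round(1),'mean',x.round(1),y.round(1))
    for m in nets.mark_of(p,'bar_a'): print('mark',round(m['p'],2),np.round(m['uv'],1),at_z(p,*m['uv'],z))
E
python3 - <<'E'
from h import *
s=ctrl.sense();print(s['time'],s['position'],s['joint_positions'])
p=grab('wrist','w3.png');findbars(p)
ortho(p,0.635,-0.036,0.0135,480,480,6000,'o3.png',yaw=11)
E
```

```text
9.6 [ 0.5657 -0.0496  0.1145] [-25.5891  20.1288 126.4678  81.6897  20.7245 -21.8858]
mask 0.7 [242. 171. 259. 212.] rect [637.1 -35.8] [39.7 15.2] yaw 17.1 mean 636.7 -35.9
mask 0.56 [135. 165. 154. 202.] rect [625.1  68.3] [38.1 17.1] yaw 7.6 mean 624.7 68.0
mark 0.93 [249.  186.7] [ 0.6408 -0.0355  0.0105]
mark 0.83 [143.1 183.2] [0.6248 0.0691 0.0105]
```

View pics/w3.png

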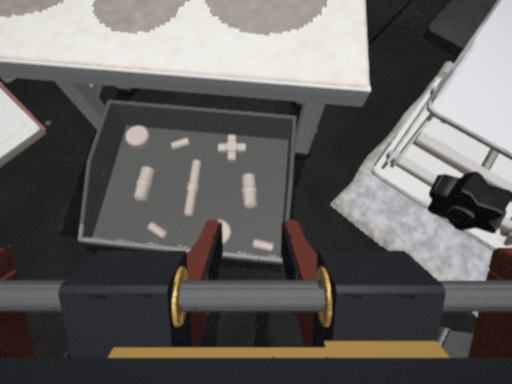

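View pics/o3.png

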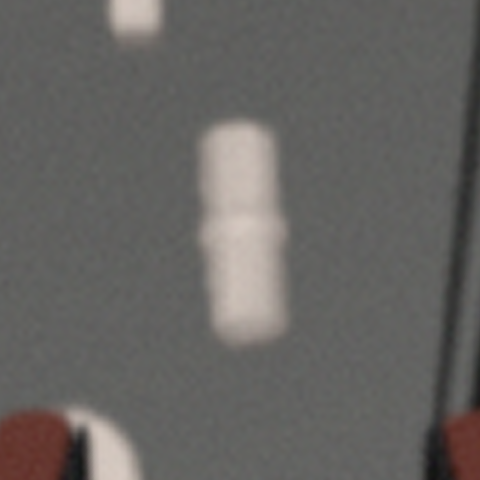

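```bash
cat >> kin2.py <<'E'
from h import Rtool
def grasp(b,yw,lean,clear=.0015,fwd=.0045):
    R=Rtool(yw-90,-lean);z=R[:,2];a=np.radians(yw)
    tip=np.array([*b,0.004+.010*np.sin(np.radians(lean))+clear])+np.array([np.cos(a),np.sin(a),0])*fwd
    return tip-.008*z,R
E
python3 - <<'E'
from kin2 import *
from h import *
st=ctrl.sense();q=np.array(st['joint_positions'])
p,R=grasp((.6367,-.0362),13,36);print(p)
w=p+np.array([-.035,-.003,.048])
g2,e2=ik(p,R,T9,np.array([-20,36,121,116,20,-54.]));g1,e1=ik(w,R,T9,g2);print(g1,e1,g2,e2)
o,pf,Rf=path([q,g1,g2],[9,10],st['position'],st['eef_rot']);print(pf,abs(o).max(0));show(o,.69)
E
```

```text
[ 0.6365 -0.0362  0.0178]
[-22.9238  28.3529 123.9812  97.5861  20.3592 -38.4615] 1.0633052338703421e-10 [-20.7276  35.7232 120.8466 111.2406  20.4966 -50.9105] 4.0967229608668276e-13
[ 0.6363 -0.0361  0.0179] [0.02 0.02 0.18 0.01 0.03 0.03]
[0.69, -0.02, -0.01, 0.17, 0.01, -0.03, -0.03, 0.69, -0.01, -0.02, 0.16, 0.01, -0.03, -0.03, 0.69, -0.01, -0.02, 0.17, -0, -0.03, -0.02, 0.69, -0.01, -0.01, 0.17, 0, -0.02, -0.03, 0.69, 0, -0, 0.17, 0, -0.03, -0.03, 0.69, -0, -0, 0.17, 0, -0.01, -0.03, 0.69, -0.01, 0, 0.17, -0, -0.02, -0.02, 0.69, 0, 0.01, 0.18, -0.01, -0.01, -0.03, 0.69, -0, 0.01, 0.17, -0.01, -0.02, -0.03, 0.69, 0.01, -0.01, 0.15, 0.01, -0, 0, 0.69, 0.01, -0.01, 0.14, 0, -0.01, 0, 0.69, 0.02, -0.01, 0.15, 0.01, -0, 0, 0.69, 0.01, -0, 0.15, -0, -0, 0, 0.69, 0.01, -0, 0.14, -0, -0, 0, 0.69, 0.01, -0, 0.15, -0, -0, 0, 0.69, 0.02, 0, 0.15, -0, -0, 0, 0.69, 0.01, 0.01, 0.15, -0.01, 0, 0, 0.69, 0.01, 0.01, 0.15, -0, 0.01, 0, 0.69, 0.01, 0.02, 0.15, -0.01, 0, 0]
```

>>> play_rows(motion=[0.69, -0.02, -0.01, 0.17, 0.01, -0.03, -0.03, 0.69, -0.01, -0.02, 0.16, 0.01, -0.03, -0.03, 0.69, -0.01, -0.02, 0.17, 0, -0.03, -0.02, 0.69, -0.01, -0.01, 0.17, 0, -0.02, -0.03, 0.69, 0, 0, 0.17, 0, -0.03, -0.03, 0.69, 0, 0, 0.17, 0, -0.01, -0.03, 0.69, -0.01, 0, 0.17, 0, -0.02, -0.02, 0.69, 0, 0.01, 0.18, -0.01, -0.01, -0.03, 0.69, 0, 0.01, 0.17, -0.01, -0.02, -0.03, 0.69, 0.01, -0.01, 0.15, 0.01, 0, 0, 0.69, 0.01, -0.01, 0.14, 0, -0.01, 0, 0.69, 0.02, -0.01, 0.15, 0.01, 0, 0, 0.69, 0.01, 0, 0.15, 0, 0, 0, 0.69, 0.01, 0, 0.14, 0, 0, 0, 0.69, 0.01, 0, 0.15, 0, 0, 0, 0.69, 0.02, 0, 0.15, 0, 0, 0, 0.69, 0.01, 0.01, 0.15, -0.01, 0, 0])

```text
time: 11.17
position: [0.6305, -0.0366, 0.0282]
eef_rot: [[0.225, -0.788, 0.573], [-0.974, -0.181, 0.134], [-0.002, -0.589, -0.808]]
wrist_force: [-0.6, -0.6, 0.3]
opening: 0.311
```

```bash
python3 - <<'E'
from h import *
s=ctrl.sense();print(s['time'],s['position'],s['joint_positions'],s['wrist_force'])
p=grab('wrist','w4.png');findbars(p)
E
```

```text
11.1667 [ 0.6305 -0.0366  0.0282] [-21.0658  34.2818 121.5039 108.8053  20.4679 -48.5879] [-0.551  -0.63    0.2567]
mask 0.94 [236. 209. 263. 267.] rect [637.1 -35.7] [36.1 14. ] yaw 16.7 mean 636.4 -36.1
mask 0.75 [ 68. 192. 105. 249.] rect [625.2  68.1] [36.9 17.8] yaw 6.2 mean 624.5 67.9
mark 0.96 [250.7 236.1] [ 0.638  -0.0372  0.0105]
mark 0.87 [ 87.7 220.2] [0.6246 0.0679 0.0105]
```

View pics/w4.png

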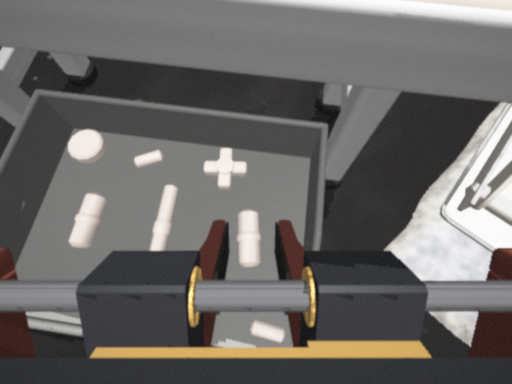

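>>> play_rows(motion=[0.69, 0, 0.01, 0.1, 0, 0, 0, 0.69, 0, 0.01, 0.1, 0, 0, 0, 0.69, 0, 0.01, 0.1, 0, 0, 0, 0.8, 0, 0, 0, 0, 0, 0, 1, 0, 0, 0, 0, 0, 0, 1, 0, 0, 0, 0, 0, 0, 1, 0, 0, 0, 0, 0, 0, 1, 0, 0, 0, 0, 0, 0, 1, 0, 0, 0, 0, 0, 0], squeeze=25)

```text
time: 12.07
position: [0.636, -0.0353, 0.0183]
eef_rot: [[0.225, -0.788, 0.573], [-0.974, -0.18, 0.134], [-0.002, -0.589, -0.808]]
wrist_force: [-0.9, 0.2, -0.3]
opening: 0.144
```

```bash
python3 - <<'E'
from kin2 import *
from h import *
st=ctrl.sense();q=np.array(st['joint_positions']);print(st['time'],st['position'],q,st['wrist_force'],st['opening'])
# exit: up/back, then to vertical unflipped over cup1
p=np.array(st['position']);R=np.array(st['eef_rot'])
w1=p+np.array([-.05,-.004,.075]);g1,e1=ik(w1,R,T9,q);print(g1,e1)
for nm,c in (('c1',(.4534,-.2778)),('c2',(.4264,-.3335))):
  for yw,s in ((-115.8,[-40,20,100,0,60,76.]),):
    print(nm,*ik(np.array([*c,.16]),Rtool(yw,0),T9,np.array(s)),*ik(np.array([*c,.045]),Rtool(yw,0),T9,np.array(s)))
E
```

```text
12.0667 [ 0.636  -0.0353  0.0183] [-20.6278  35.7113 121.0237 111.7402  20.6276 -51.263 ] [-0.9349  0.1628 -0.2922] 0.14427314542275463
[-23.9267  24.0397 124.8841  87.6212  20.8038 -28.6586] 8.252048244261984e-12
c1 [-38.9427  19.4426  99.7409   0.      60.8165  76.8573] 4.0545056230436595e-10 [-38.9427  28.898  105.4038  -0.      45.6982  76.8573] 2.220446049250313e-15
c2 [-45.344   20.1611  98.5646  -0.      61.2742  70.456 ] 1.1102230246251565e-15 [-45.344   29.4417 104.1684  -0.      46.3898  70.456 ] 2.7755575615628914e-15
```

```bash
cat > plan1.py <<'E'
from kin2 import *
from h import *
import sys
cup=np.array(eval(sys.argv[1])); g=float(sys.argv[2]); n=eval(sys.argv[3])
st=ctrl.sense();q=np.array(st['joint_positions'])
p=np.array(st['position']);R=np.array(st['eef_rot'])
w1=p+np.array([-.05,-.004,.075]);g1,e1=ik(w1,R,T9,q)
w2=np.array([.51,-.08,.22]);g2,e2=ik(w2,R,T9,g1)
Rv=Rtool(-115.8,0)
g3,e3=ik(np.array([*(cup-Rv[:2,1]*.001),.21]),Rv,T9,np.array([-40,20,100,0,60,76.]))
print(e1,e2,e3,g1,g2,g3)
for a,b,k in ((q,g1,2),(g1,g2,4),(g2,g3,10)):
    for i in range(1,k+1):
        pt,Rt=fk2(a+(b-a)*i/k,T9);print(pt.round(3),Rt[:,2].round(2),Rt[:,0].round(2))
o,pf,Rf=path([q,g1,g2,g3],n,st['position'],st['eef_rot']);print(pf,abs(o).max(0));show(o,g)
E
python3 plan1.py '[.4264,-.3335]' 1 '[8,9,23]'
```

```text
8.252048244261984e-12 7.327882084277411e-14 5.3290705182007514e-14 [-23.9267  24.0397 124.8841  87.6212  20.8038 -28.6586] [-36.0622   3.9185 123.8417  47.8564  36.9509   5.6358] [-45.3084  17.0036  95.165   -0.      67.8314  70.4916]
[ 0.613 -0.036  0.059] [ 0.58  0.14 -0.8 ] [ 0.23 -0.97 -0.01]
[ 0.586 -0.039  0.093] [ 0.57  0.13 -0.81] [ 0.22 -0.97 -0.  ]
[ 0.582 -0.046  0.136] [ 0.6   0.15 -0.78] [ 0.24 -0.97 -0.01]
[ 0.567 -0.054  0.171] [ 0.61  0.16 -0.78] [ 0.24 -0.97 -0.01]
[ 0.542 -0.065  0.199] [ 0.6   0.16 -0.78] [ 0.24 -0.97 -0.01]
[ 0.51 -0.08  0.22] [ 0.57  0.13 -0.81] [ 0.22 -0.97 -0.  ]
[ 0.513 -0.094  0.218] [ 0.54  0.15 -0.83] [ 0.2  -0.98 -0.05]
[ 0.513 -0.111  0.215] [ 0.49  0.15 -0.86] [ 0.16 -0.98 -0.08]
[ 0.51  -0.131  0.212] [ 0.45  0.15 -0.88] [ 0.11 -0.99 -0.12]
[ 0.505 -0.153  0.208] [ 0.39  0.15 -0.91] [ 0.05 -0.99 -0.14]
[ 0.497 -0.178  0.206] [ 0.34  0.13 -0.93] [-0.01 -0.99 -0.15]
[ 0.487 -0.205  0.203] [ 0.28  0.12 -0.95] [-0.09 -0.99 -0.15]
[ 0.475 -0.235  0.202] [ 0.21  0.09 -0.97] [-0.17 -0.98 -0.13]
[ 0.461 -0.266  0.203] [ 0.14  0.07 -0.99] [-0.26
[... 1107 characters left out ...]
02, 0.24, 1, 0.22, 0.06, -0.02, -0.23, -0, 0.24, 1, 0.23, 0.08, -0.03, -0.24, 0.01, 0.25, 1, 0.25, 0.07, -0.03, -0.24, 0.03, 0.25, 1, 0.26, 0.08, -0.03, -0.25, 0.04, 0.27, 1, 0.27, 0.09, -0.05, -0.26, 0.06, 0.27, 1, 0.28, 0.08, -0.04, -0.26, 0.08, 0.29, 1, 0.3, 0.09, -0.05, -0.26, 0.1, 0.29, 1, 0.31, 0.08, -0.06, -0.26, 0.11, 0.31, 1, 0.33, 0.09, -0.06, -0.26, 0.14, 0.31, 1, 0.34, 0.08, -0.06, -0.26, 0.14, 0.32, 1, 0.35, 0.08, -0.06, -0.25, 0.17, 0.34, 1, 0.37, 0.07, -0.07, -0.26, 0.18, 0.34, 1, 0.38, 0.06, -0.06, -0.24, 0.2, 0.36, 1, 0.39, 0.06, -0.07, -0.24, 0.22, 0.37, 1, 0.4, 0.05, -0.07, -0.24, 0.23, 0.38, 1, 0.41, 0.04, -0.07, -0.22, 0.24, 0.38, 1, 0.42, 0.03, -0.07, -0.22, 0.26, 0.41]
```

>>> play_rows(motion=[1, -0.05, -0.05, -0.29, 0.02, -0.02, 0, 1, -0.02, -0.05, -0.28, 0.02, -0.02, 0, 1, -0.03, -0.03, -0.29, 0.01, -0.01, 0, 1, -0.02, -0.02, -0.28, 0, -0.01, 0, 1, -0.02, -0.01, -0.28, 0, 0, 0, 1, -0.02, 0.01, -0.28, -0.01, 0.02, 0, 1, -0.02, 0.01, -0.27, -0.02, 0.01, 0, 1, -0.02, 0.03, -0.27, -0.02, 0.03, 0, 1, 0.07, -0.26, -0.42, 0.2, -0.06, -0.01, 1, 0.06, -0.21, -0.42, 0.15, -0.06, -0.02, 1, 0.05, -0.16, -0.42, 0.1, -0.05, -0.02, 1, 0.04, -0.09, -0.42, 0.05, -0.03, -0.01, 1, 0.04, -0.04, -0.43, 0, -0.01, -0.01, 1, 0.05, 0.02, -0.42, -0.06, 0.01, -0.01, 1, 0.05, 0.09, -0.42, -0.1, 0.03, 0.01, 1, 0.07, 0.14, -0.43, -0.15, 0.07, 0.03, 1, 0.08, 0.2, -0.42, -0.19, 0.1, 0.04, 1, 0.15, 0.01, 0.02, -0.16, -0.09, 0.2, 1, 0.16, 0.02, 0.01, -0.18, -0.08, 0.21, 1, 0.17, 0.03, 0.01, -0.19, -0.06, 0.21])

```text
time: 13.73
position: [0.5125, -0.0991, 0.2172]
eef_rot: [[0.184, -0.832, 0.523], [-0.981, -0.124, 0.149], [-0.059, -0.541, -0.839]]
wrist_force: [-0.4, 0.7, -0.3]
opening: 0.142
```

```bash
python3 - <<'E'
from h import *
s=ctrl.sense();print(s['time'],s['position'],s['joint_positions'],s['wrist_force'],s['opening'])
p=grab('wrist','w5.png')
E
```

```text
13.7333 [ 0.5125 -0.0991  0.2172] [-37.2438   5.5837 120.1221  41.5267  40.9839  14.254 ] [-0.4253  0.6539 -0.2563] 0.1415202978566455
```

View pics/w5.png

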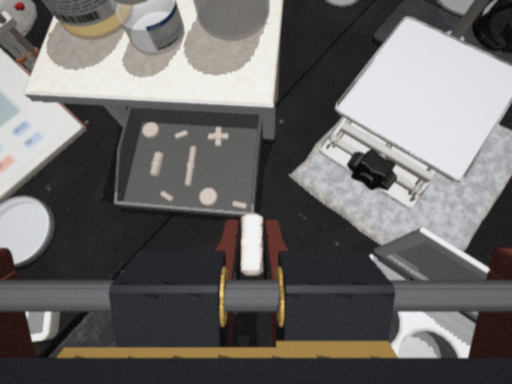

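Bar is held between the fingers (252,245), others remain in the bin. Continue to the far cup.

>>> play_rows(motion=[1, 0.18, 0.04, -0.01, -0.2, -0.05, 0.22, 1, 0.2, 0.05, 0, -0.21, -0.04, 0.22, 1, 0.2, 0.06, -0.02, -0.23, -0.02, 0.24, 1, 0.22, 0.06, -0.02, -0.23, 0, 0.24, 1, 0.23, 0.08, -0.03, -0.24, 0.01, 0.25, 1, 0.25, 0.07, -0.03, -0.24, 0.03, 0.25, 1, 0.26, 0.08, -0.03, -0.25, 0.04, 0.27, 1, 0.27, 0.09, -0.05, -0.26, 0.06, 0.27, 1, 0.28, 0.08, -0.04, -0.26, 0.08, 0.29, 1, 0.3, 0.09, -0.05, -0.26, 0.1, 0.29, 1, 0.31, 0.08, -0.06, -0.26, 0.11, 0.31, 1, 0.33, 0.09, -0.06, -0.26, 0.14, 0.31, 1, 0.34, 0.08, -0.06, -0.26, 0.14, 0.32, 1, 0.35, 0.08, -0.06, -0.25, 0.17, 0.34, 1, 0.37, 0.07, -0.07, -0.26, 0.18, 0.34, 1, 0.38, 0.06, -0.06, -0.24, 0.2, 0.36, 1, 0.39, 0.06, -0.07, -0.24, 0.22, 0.37, 1, 0.4, 0.05, -0.07, -0.24, 0.23, 0.38, 1, 0.41, 0.04, -0.07, -0.22, 0.24, 0.38, 1, 0.42, 0.03, -0.07, -0.22, 0.26, 0.41])

```text
time: 15.45
position: [0.4269, -0.3337, 0.2097]
eef_rot: [[-0.436, -0.9, -0.002], [-0.9, 0.436, 0.001], [-0.0, 0.002, -1.0]]
wrist_force: [0.3, -0.2, -1.3]
opening: 0.141
```

```bash
python3 - <<'E'
from h import *
s=ctrl.sense();print(s['time'],s['position'],s['eef_rot'],s['joint_positions'],s['opening'])
p=grab('wrist','w6.png')
for t in nets.outline_of(p,'cup_1'):
    M=t['mask'].astype(np.uint8)
    cs=max(cv2.findContours(M,0,1)[0],key=len)[:,0,:]
    Q=np.float32([at_z(p,u,v,.058)[:2]*1000 for u,v in cs]);print(round(t['p'],2),t['rect'],cv2.minEnclosingCircle(Q))
for m in nets.mark_of(p,'cup_1'): print(m['p'],m['uv'],at_z(p,*m['uv'],.024))
R=np.array(s['eef_rot']);T=R.T@(p['T'][:3,3]-s['position']);print('cam in tool',T)
ortho(p,0.44,-0.30,0.058,600,480,3000,'o6.png',yaw=-25.8)
E
```

```text
15.45 [ 0.4269 -0.3337  0.2097] [[-0.4365 -0.8997 -0.0017]
 [-0.8997  0.4365  0.001 ]
 [-0.0002  0.002  -1.    ]] [-45.3016  17.0431  95.1597  -0.0319  67.9084  70.5897] 0.14070475834543777
0.73 [101.8, 159.2, 163.7, 213.1] ((479.616455078125, -222.38662719726562), 30.012226104736328)
0.72 [225.4, 159.4, 278.0, 215.4] ((425.2331848144531, -333.7036437988281), 29.892621994018555)
0.64 [163.0, 157.4, 218.1, 213.7] ((452.22296142578125, -277.87030029296875), 30.75855827331543)
0.93 [195.4, 177.8] [ 0.454  -0.2761  0.024 ]
0.79 [143.5, 177.3] [ 0.4812 -0.2213  0.024 ]
0.7 [250.9, 180.0] [ 0.423  -0.3338  0.024 ]
0.3 [347.3, 211.9] [ 0.3359 -0.422   0.024 ]
cam in tool [ 0.0027 -0.0719 -0.1536]
```

View pics/w6.png

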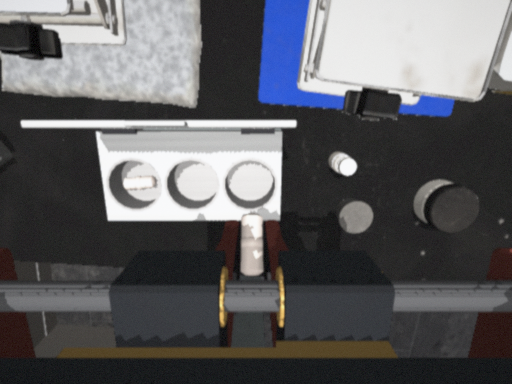

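View pics/o6.png

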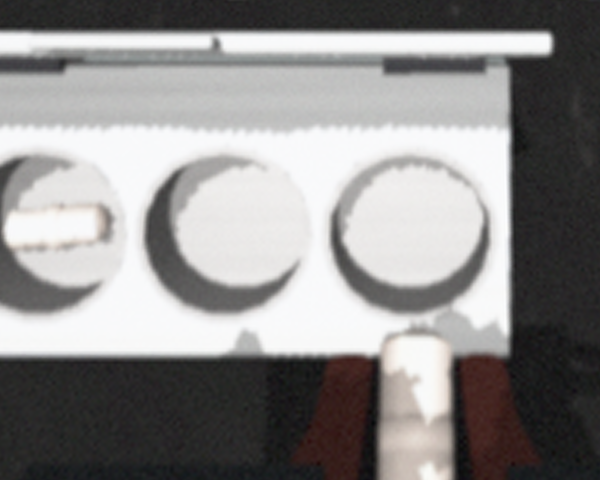

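>>> play_rows(motion=[1, 0.01, 0, 0.4, 0, 0, 0, 1, 0.01, 0, 0.4, 0, 0, 0, 1, 0, 0, 0.4, 0, 0, 0, 1, 0, 0, 0.4, 0, 0, 0, 1, 0, 0, 0.4, 0, 0, 0, 1, 0, 0, 0.4, 0, 0, 0, 1, 0, 0, 0.4, 0, 0, 0, 1, 0, 0, 0.4, 0, 0, 0, 1, 0, 0, 0.25, 0, 0, 0, 1, 0, 0, 0.2, 0, 0, 0, 1, 0, 0, 0.2, 0, 0, 0, 1, 0, 0, 0.1, 0, 0, 0, 1, 0, 0, 0, 0, 0, 0])

```text
time: 16.68
position: [0.4269, -0.3341, 0.0514]
eef_rot: [[-0.435, -0.9, -0.001], [-0.9, 0.435, 0.001], [-0.001, 0.001, -1.0]]
wrist_force: [0.2, -0.4, -0.8]
opening: 0.14
```

```bash
python3 - <<'E'
from h import *
s=ctrl.sense();print(s['time'],s['position'],s['eef_rot'],s['wrist_force'],s['opening'])
p=grab('wrist','w7.png')
E
```

```text
16.6833 [ 0.4269 -0.3341  0.0514] [[-0.4354 -0.9002 -0.0007]
 [-0.9002  0.4354  0.0013]
 [-0.0009  0.0012 -1.    ]] [ 0.1678 -0.3734 -0.8059] 0.14000392419686342
```

View pics/w7.png

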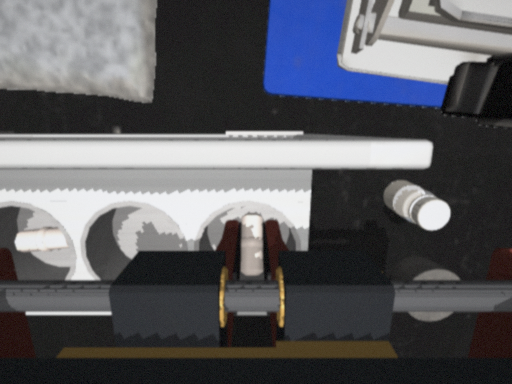

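>>> play_rows(motion=[0.85, 0, 0, 0, 0, 0, 0, 0.82, 0, 0, 0, 0, 0, 0, 0.79, 0, 0, 0, 0, 0, 0, 0.79, 0, 0, 0, 0, 0, 0, 0.79, 0, 0, -0.1, 0, 0, 0, 0.79, 0, 0, -0.3, 0, 0, 0, 0.79, 0, 0, -0.5, 0, 0, 0, 0.79, 0, 0, -0.6, 0, 0, 0, 0.69, 0, 0, -0.6, 0, 0, 0, 0.69, 0, 0, -0.6, 0, 0, 0, 0.69, 0, 0, -0.6, 0, 0, 0, 0.69, 0, 0, -0.6, 0, 0, 0])

```text
time: 17.73
position: [0.4269, -0.3343, 0.2096]
eef_rot: [[-0.436, -0.9, 0.0], [-0.9, 0.436, 0.0], [-0.0, 0.0, -1.0]]
wrist_force: [-0.6, 0.3, -0.6]
opening: 0.313
```

```bash
cat > plan2.py <<'E'
from kin2 import *
from h import *
st=ctrl.sense();q=np.array(st['joint_positions']);print(st['time'],st['position'],q)
p,R=grasp((.6245,.0679),6,40);print(p)
z=R[:,2]
wa=np.array([.51,-.05,.22]); wb=p+np.array([-.09,-.006,.11])
g3,e=ik(p,R,T9,np.array([-3,37,126,166,24,-84.]));print(g3,e)
gb,e=ik(wb,R,T9,g3);print(gb,e)
for lean,yw in ((36,15),(36,25),(38,25),(38,35)):
    ga,e=ik(wa,Rtool(yw-90,-lean),T9,np.array([-36,4,124,48,37,5.]));print(lean,yw,ga,e)
E
python3 - <<'E'
from h import *
p=grab('wrist','w8.png')
E
python3 plan2.py
```

```text
17.7833 [ 0.429  -0.3364  0.2143] [-45.3687  16.7621  94.8466   0.013   67.9688  70.4468]
[0.6239 0.0678 0.0181]
[ -4.0683  37.4023 126.7527 164.2964  24.5306 -83.3982] 5.935748517822016e-10
[ -6.4694  17.478  134.2977 143.9561  13.6432 -64.3474] 6.04329357268995e-13
36 15 [-32.3273   3.2999 124.489   47.5565  35.8475   7.179 ] 1.2894969998548726e-10
36 25 [-36.3109   5.5466 121.8478  47.5668  44.3165  -3.9733] 2.220446049250313e-15
38 25 [-37.9056   5.839  123.1416  51.4873  44.4648  -8.8932] 6.603025196499005e-12
38 35 [-40.283    8.634  119.5423  48.7181  52.4099 -16.3572] 4.2773129200481474e-10
```

View pics/w8.png

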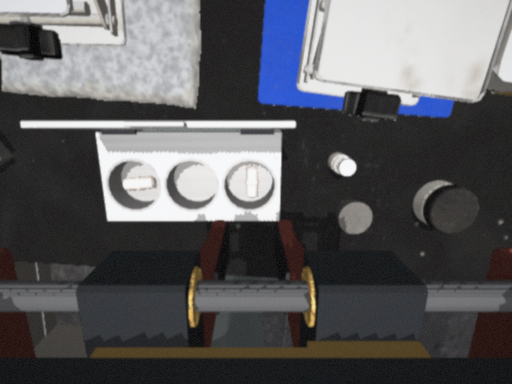

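```bash
cat > plan3.py <<'E'
from kin2 import *
from h import *
st=ctrl.sense();q=np.array(st['joint_positions']);print(st['time'],st['position'],q)
p,R=grasp((.6247,.0679),6,40)
wa=np.array([.51,-.05,.22]); wb=p+np.array([-.05,-.004,.065])
g3,e=ik(p,R,T9,np.array([-3,37,126,166,24,-84.]))
gb,e=ik(wb,R,T9,g3);print(gb,e)
ga,e=ik(wa,Rtool(25-90,-36),T9,np.array([-36,4,124,48,37,5.]))
for a,b,k in ((q,ga,5),(ga,gb,10)):
    for i in range(1,k+1):
        pt,Rt=fk2(a+(b-a)*i/k,T9);print(pt.round(3),Rt[:,2].round(2),Rt[:,0].round(2))
o,pf,Rf=path([q,ga,gb],[18,22],st['position'],st['eef_rot']);print(pf,abs(o).max(0));show(o,.69)
E
python3 plan3.py
```

```text
17.7833 [ 0.429  -0.3364  0.2143] [-45.3687  16.7621  94.8466   0.013   67.9688  70.4468]
[ -5.3595  26.5132 131.5363 156.9927  18.9005 -76.8622] 4.049415481308034e-15
[ 0.459 -0.265  0.206] [ 0.13  0.08 -0.99] [-0.22 -0.97 -0.11]
[ 0.482 -0.198  0.204] [ 0.25  0.15 -0.96] [-0.01 -0.99 -0.16]
[ 0.499 -0.14   0.208] [ 0.35  0.21 -0.91] [ 0.17 -0.97 -0.15]
[ 0.508 -0.09   0.214] [ 0.45  0.24 -0.86] [ 0.32 -0.94 -0.09]
[ 0.51 -0.05  0.22] [ 0.53  0.25 -0.81] [ 0.42 -0.91 -0.  ]
[ 0.544 -0.02   0.226] [ 0.6   0.29 -0.75] [ 0.43 -0.9  -0.01]
[0.572 0.004 0.229] [ 0.65  0.31 -0.69] [ 0.42 -0.91 -0.01]
[0.595 0.021 0.229] [ 0.69  0.31 -0.65] [ 0.39 -0.92 -0.01]
[0.612 0.034 0.224] [ 0.73  0.29 -0.62] [ 0.36 -0.93 -0.02]
[0.623 0.042 0.213] [ 0.75  0.26 -0.61] [ 0.32 -0.95 -0.02]
[0.628 0.047 0.196] [ 0.76  0.23 -0.62] [ 0.27 -0.96 -0.02]
[0.625 0.051 0.173] [ 0.75  0.19 -0.64] [ 0.23 -0.97 -0.02]
[0.616 0.055 0.146] [ 0.73  0.14 -0.67] [ 0.18 -0.98 -0.01]
[0.598 0.059 0.115] [ 0.69  0.1  -0.72] [ 0.14 -0.99 -0.01]
[0.574 0.064 0.083] [ 0.64  0.07 -0.77] [ 0.1  -0.99  0.  ]
[0.5742 0.064  0.
[... 1104 characters left out ...]
8, 0.08, 0.69, -0.06, -0.16, 0.23, 0.22, 0.09, 0.1, 0.69, -0.06, -0.12, 0.22, 0.17, 0.11, 0.11, 0.69, -0.04, -0.06, 0.21, 0.13, 0.13, 0.11, 0.69, -0.05, -0.01, 0.2, 0.09, 0.14, 0.13, 0.69, -0.03, 0.03, 0.19, 0.04, 0.15, 0.12, 0.69, -0.04, 0.09, 0.18, 0, 0.16, 0.13, 0.69, -0.04, 0.13, 0.17, -0.04, 0.16, 0.14, 0.69, -0.04, 0.17, 0.16, -0.08, 0.17, 0.13, 0.69, -0.05, 0.23, 0.14, -0.12, 0.17, 0.13, 0.69, -0.05, 0.26, 0.14, -0.16, 0.16, 0.12, 0.69, -0.06, 0.3, 0.12, -0.19, 0.17, 0.12, 0.69, -0.06, 0.34, 0.12, -0.23, 0.16, 0.12, 0.69, -0.07, 0.37, 0.1, -0.26, 0.15, 0.11, 0.69, -0.08, 0.41, 0.1, -0.29, 0.14, 0.1, 0.69, -0.09, 0.43, 0.09, -0.32, 0.14, 0.09, 0.69, -0.1, 0.46, 0.08, -0.34, 0.12, 0.09]
```

```bash
cat > plan4.py <<'E'
from kin2 import *
from h import *
from scipy.spatial.transform import Slerp
def seq(wps,q0):
    """wps: list of (p,yaw,lean); return q list following waypoint IK continuity"""
    q=q0;out=[]
    for p,y,l in wps:
        q,e=ik(np.array(p),Rtool(y-90,-l),T9,q);out.append(q)
        print(np.round(p,3),y,l,q.round(1),e.round(5))
    return out
if __name__=='__main__':
    p,R=grasp((.6247,.0679),6,40)
    wb=p+np.array([-.05,-.004,.065]);wa=np.array([.50,-.05,.22])
    for H in (25,40):
      W=[]
      for i in range(0,11):
        s=i/10; W.append((wa+(wb-wa)*s,6+(H-6)*(1-s),36+4*s))
      seq(W,np.array([-36,4,124,48,40,5.]))
E
python3 plan4.py
```

```text
[ 0.5  -0.05  0.22] 25.0 36.0 [-37.4   4.8 122.8  47.6  44.8  -4.9] 0.0
[ 0.507 -0.039  0.206] 23.1 36.4 [-34.6   6.1 124.5  51.   40.2  -5.3] 0.0
[ 0.515 -0.027  0.193] 21.200000000000003 36.8 [-31.7   7.6 126.   55.3  35.5  -6.3] 0.0
[ 0.522 -0.016  0.179] 19.299999999999997 37.2 [-28.7   9.4 127.4  60.9  31.   -8.5] 0.0
[ 0.53  -0.004  0.165] 17.4 37.6 [-25.6  11.4 128.6  68.1  26.6 -12.2] 0.0
[0.537 0.007 0.152] 15.5 38.0 [-22.3  13.6 129.7  77.8  22.7 -18.2] 0.0
[0.544 0.018 0.138] 13.600000000000001 38.4 [-18.9  15.9 130.5  90.6  19.5 -27.2] 0.0
[0.552 0.03  0.124] 11.700000000000001 38.8 [-15.6  18.5 131.1 106.7  17.4 -39.3] 0.0
[0.559 0.041 0.11 ] 9.799999999999999 39.2 [-12.1  21.1 131.5 124.8  16.7 -53.3] 0.0
[0.567 0.052 0.097] 7.8999999999999995 39.6 [ -8.7  23.8 131.7 142.2  17.3 -66.5] 0.0
[0.574 0.064 0.083] 6.0 40.0 [ -5.4  26.5 131.5 157.   18.9 -76.9] 0.0
[ 0.5  -0.05  0.22] 40.0 36.0 [-40.3   8.9 117.5  44.4  55.9 -16.9] 0.0
[ 0.507 -0.039  0.206] 36.6 36.4 [-38.1   9.5 119.9  47.6  50.8 -16. ] 0.0
[ 0.515 -0.027  0.193] 33.2 36.8 [-35.6  10.4 122.1  51.5  45.5 -15.6] 0.0
[ 0.522 -0.016  0.179] 29.799999999999997 37.2 [-32.8  11.5 124.3  56.4  40.1 -16. ] 0.0
[ 0.53  -0.004  0.165] 26.4 37.6 [-29.7  12.9 126.2  62.6  34.8 -17.4] 0.0
[0.537 0.007 0.152] 23.0 38.0 [-26.2  14.5 127.9  70.8  29.6 -20.6] 0.0
[0.544 0.018 0.138] 19.6 38.4 [-22.4  16.5 129.3  82.   24.8 -26.4] 0.0
[0.552 0.03  0.124] 16.200000000000003 38.8 [-18.4  18.7 130.4  97.   21.  -35.7] 0.0
[0.559 0.041 0.11 ] 12.799999999999999 39.2 [-14.1  21.2 131.2 116.1  18.6 -48.8] 0.0
[0.567 0.052 0.097] 9.399999999999999 39.6 [ -9.8  23.8 131.6 137.2  18.  -63.7] 0.0
[0.574 0.064 0.083] 6.0 40.0 [ -5.4  26.5 131.5 157.   18.9 -76.9] 0.0
```

```bash
cat >> plan4.py <<'E'
def const(p0,R0,p1,R1,n,q,chk=6):
    r=np.round(go(p1,R1,n,p0,R0),3);p=np.array(p0);R=np.array(R0)
    for i in range(n):
        p=p+R@r[:3]*.04;R=R@Rn.from_rotvec(np.radians(r[3:]*6)).as_matrix()
        qn,e=ik(p,R,T9,q)
        if i%chk==chk-1 or i==n-1 or abs(qn-q).max()>10: print(i,p.round(3),R[:,2].round(2),qn.round(1),e.round(4),'step',abs(qn-q).max().round(1))
        q=qn
    return p,R,q
E
python3 - <<'E'
from plan4 import *
st=ctrl.sense();q=np.array(st['joint_positions'])
p,R=grasp((.6247,.0679),6,40)
wb=p+np.array([-.05,-.004,.065]);wa=np.array([.50,-.05,.22])
a=const(st['position'],st['eef_rot'],wa,Rtool(25-90,-36),16,q,3)
b=const(a[0],a[1],wb,R,24,a[2],3)
E
```

```text
n 16 row [-0.466 -0.092  0.041  0.346 -0.169 -0.51 ]
mid [ 0.4965 -0.201   0.2114] q1 [ 0.478  -0.2551  0.2101]
2 [ 0.461 -0.289  0.211] [ 0.13  0.01 -0.99] [-42.9  14.2  99.6   5.8  61.2  61.1] 0.0 step 3.3
5 [ 0.485 -0.237  0.21 ] [ 0.24  0.03 -0.97] [-40.8  11.7 104.6  12.9  55.1  49.9] 0.0 step 4.0
8 [ 0.501 -0.182  0.212] [ 0.35  0.08 -0.93] [-39.1   9.2 109.8  21.5  50.   36.5] 0.0 step 4.8
11 [ 0.507 -0.126  0.216] [ 0.44  0.14 -0.89] [-37.9   7.  115.2  31.9  46.3  20.4] 0.0 step 5.7
14 [ 0.503 -0.069  0.219] [ 0.51  0.22 -0.83] [-37.3   5.2 120.8  43.5  44.8   1.9] 0.0 step 6.4
15 [ 0.5  -0.05  0.22] [ 0.53  0.25 -0.81] [-37.3   4.8 122.7  47.5  44.8  -4.7] 0.0 step 6.6
n 24 row [-0.094  0.003  0.178  0.028  0.081  0.104]
mid [0.5312 0.0097 0.1507] q1 [ 0.5168 -0.0146  0.1795]
2 [ 0.507 -0.035  0.203] [ 0.55  0.23 -0.8 ] [-33.9   6.2 125.2  52.   38.9  -5.5] 0.0 step 2.0
5 [ 0.514 -0.02   0.185] [ 0.56  0.21 -0.8 ] [-30.2   8.1 127.3  58.2  33.   -7.6] 0.0 step 2.3
8 [ 0.522 -0.005  0.168] [ 0.58  0.18 -0.79] [-26.3  10.5 129.1  66.7  27.4 -11.8] 0.0 step 3.2
11 [0.531 0.01  0.151] [ 0.59  0.16 -0.79] [-22.1  13.3 130.4  79.   22.4 -19.5] 0.0 step 4.6
14 [0.541 0.024 0.134] [ 0.61  0.14 -0.78] [-17.8  16.3 131.4  96.2  18.7 -31.7] 0.0 step 6.3
17 [0.551 0.038 0.117] [ 0.62  0.12 -0.78] [-13.6  19.6 131.9 117.6  16.9 -48. ] 0.0 step 7.4
20 [0.562 0.051 0.1  ] [ 0.63  0.09 -0.77] [ -9.4  23.  132.  139.1  17.2 -64.3] 0.0 step 6.9
23 [0.574 0.064 0.083] [ 0.64  0.07 -0.77] [ -5.4  26.5 131.5 156.8  18.9 -76.7] 0.0 step 5.4
```

>>> play_rows(motion=[0.69, -0.466, -0.092, 0.041, 0.346, -0.169, -0.51, 0.69, -0.466, -0.092, 0.041, 0.346, -0.169, -0.51, 0.69, -0.466, -0.092, 0.041, 0.346, -0.169, -0.51, 0.69, -0.466, -0.092, 0.041, 0.346, -0.169, -0.51, 0.69, -0.466, -0.092, 0.041, 0.346, -0.169, -0.51, 0.69, -0.466, -0.092, 0.041, 0.346, -0.169, -0.51, 0.69, -0.466, -0.092, 0.041, 0.346, -0.169, -0.51, 0.69, -0.466, -0.092, 0.041, 0.346, -0.169, -0.51, 0.69, -0.466, -0.092, 0.041, 0.346, -0.169, -0.51, 0.69, -0.466, -0.092, 0.041, 0.346, -0.169, -0.51, 0.69, -0.466, -0.092, 0.041, 0.346, -0.169, -0.51, 0.69, -0.466, -0.092, 0.041, 0.346, -0.169, -0.51, 0.69, -0.466, -0.092, 0.041, 0.346, -0.169, -0.51, 0.69, -0.466, -0.092, 0.041, 0.346, -0.169, -0.51, 0.69, -0.466, -0.092, 0.041, 0.346, -0.169, -0.51, 0.69, -0.466, -0.092, 0.041, 0.346, -0.169, -0.51])

```text
time: 19.12
position: [0.4983, -0.0473, 0.2156]
eef_rot: [[0.425, -0.734, 0.529], [-0.905, -0.341, 0.253], [-0.006, -0.587, -0.81]]
wrist_force: [0.6, 0.8, -0.5]
opening: 0.311
```

>>> play_rows(motion=[0.69, -0.094, 0.003, 0.178, 0.028, 0.081, 0.104, 0.69, -0.094, 0.003, 0.178, 0.028, 0.081, 0.104, 0.69, -0.094, 0.003, 0.178, 0.028, 0.081, 0.104, 0.69, -0.094, 0.003, 0.178, 0.028, 0.081, 0.104, 0.69, -0.094, 0.003, 0.178, 0.028, 0.081, 0.104, 0.69, -0.094, 0.003, 0.178, 0.028, 0.081, 0.104, 0.69, -0.094, 0.003, 0.178, 0.028, 0.081, 0.104, 0.69, -0.094, 0.003, 0.178, 0.028, 0.081, 0.104, 0.69, -0.094, 0.003, 0.178, 0.028, 0.081, 0.104, 0.69, -0.094, 0.003, 0.178, 0.028, 0.081, 0.104, 0.69, -0.094, 0.003, 0.178, 0.028, 0.081, 0.104, 0.69, -0.094, 0.003, 0.178, 0.028, 0.081, 0.104, 0.69, -0.094, 0.003, 0.178, 0.028, 0.081, 0.104, 0.69, -0.094, 0.003, 0.178, 0.028, 0.081, 0.104, 0.69, -0.094, 0.003, 0.178, 0.028, 0.081, 0.104, 0.69, -0.094, 0.003, 0.178, 0.028, 0.081, 0.104, 0.69, -0.094, 0.003, 0.178, 0.028, 0.081, 0.104, 0.69, -0.094, 0.003, 0.178, 0.028, 0.081, 0.104, 0.69, -0.094, 0.003, 0.178, 0.028, 0.081, 0.104, 0.69, -0.094, 0.003, 0.178, 0.028, 0.081, 0.104])

```text
time: 20.78
position: [0.5564, 0.0491, 0.1009]
eef_rot: [[0.158, -0.766, 0.622], [-0.987, -0.12, 0.104], [-0.005, -0.631, -0.776]]
wrist_force: [-0.1, 0.6, -0.6]
opening: 0.309
```

>>> play_rows(motion=[0.69, -0.094, 0.003, 0.178, 0.028, 0.081, 0.104, 0.69, -0.094, 0.003, 0.178, 0.028, 0.081, 0.104, 0.69, -0.094, 0.003, 0.178, 0.028, 0.081, 0.104, 0.69, -0.094, 0.003, 0.178, 0.028, 0.081, 0.104, 0.69, 0, 0, 0, 0, 0, 0])

```text
time: 21.2
position: [0.5719, 0.0672, 0.0781]
eef_rot: [[0.105, -0.765, 0.635], [-0.994, -0.076, 0.072], [-0.007, -0.639, -0.769]]
wrist_force: [-0.3, -0.3, -0.3]
opening: 0.313
```

```bash
python3 - <<'E'
from h import *
s=ctrl.sense();print(s['time'],s['position'],s['eef_rot'],s['joint_positions'],s['wrist_force'])
p=grab('wrist','w9.png');findbars(p)
ortho(p,0.625,0.068,0.0135,480,480,6000,'o9.png',yaw=6)
E
```

```text
21.2 [0.5719 0.0672 0.0781] [[ 0.1046 -0.7652  0.6352]
 [-0.9945 -0.076   0.0722]
 [-0.007  -0.6393 -0.769 ]] [ -4.9337  27.1766 131.78   157.7117  19.4916 -77.0771] [-0.3088 -0.3125 -0.2731]
mask 0.98 [244. 183. 262. 224.] rect [624.7  68.6] [37.9 14.5] yaw 4.2 mean 624.5 68.3
mark 0.73 [251.9 204.1] [0.6235 0.0698 0.0105]
```

View pics/w9.png

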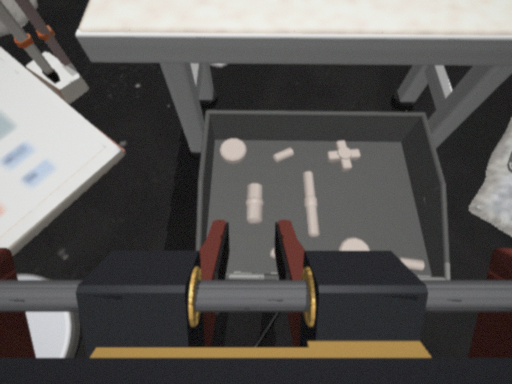

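View pics/o9.png

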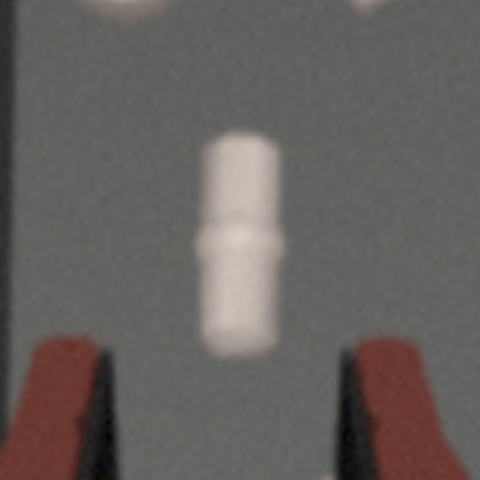

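```bash
python3 - <<'E'
from plan4 import *
st=ctrl.sense();q=np.array(st['joint_positions'])
p,R=grasp((.6246,.0682),5.5,39.5);print(p)
w=p+np.array([-.02,-.002,.028])
a=const(st['position'],st['eef_rot'],w,R,8,q,4)
b=const(a[0],a[1],p,R,7,a[2],3)
E
```

```text
[0.624  0.0681 0.018 ]
n 8 row [ 0.012 -0.013  0.143 -0.005  0.013  0.003]
mid [0.5877 0.0664 0.0624] q1 [0.5836 0.0665 0.0665]
3 [0.588 0.066 0.063] [ 0.63  0.07 -0.77] [ -4.7  29.9 130.2 160.1  20.4 -79.2] 0.0 step 0.7
7 [0.604 0.066 0.046] [ 0.63  0.06 -0.77] [ -4.2  32.7 128.5 162.7  21.1 -81.3] 0.0 step 0.7
n 7 row [-0.     0.009  0.123 -0.     0.     0.001]
mid [0.6126 0.067  0.0341] q1 [0.6097 0.0667 0.0382]
2 [0.613 0.067 0.034] [ 0.63  0.06 -0.77] [ -4.   34.6 127.6 163.8  22.1 -82.3] 0.0 step 0.6
5 [0.621 0.068 0.022] [ 0.63  0.06 -0.77] [ -3.7  36.5 126.7 164.8  23.1 -83.1] 0.0 step 0.6
6 [0.624 0.068 0.018] [ 0.63  0.06 -0.77] [ -3.7  37.1 126.4 165.1  23.3 -83.4] 0.0 step 0.6
```

>>> play_rows(motion=[0.69, 0.012, -0.013, 0.143, -0.005, 0.013, 0.003, 0.69, 0.012, -0.013, 0.143, -0.005, 0.013, 0.003, 0.69, 0.012, -0.013, 0.143, -0.005, 0.013, 0.003, 0.69, 0.012, -0.013, 0.143, -0.005, 0.013, 0.003, 0.69, 0.012, -0.013, 0.143, -0.005, 0.013, 0.003, 0.69, 0.012, -0.013, 0.143, -0.005, 0.013, 0.003, 0.69, 0.012, -0.013, 0.143, -0.005, 0.013, 0.003, 0.69, 0.012, -0.013, 0.143, -0.005, 0.013, 0.003, 0.69, 0, 0.009, 0.123, 0, 0, 0, 0.69, 0, 0.009, 0.123, 0, 0, 0, 0.69, 0, 0.009, 0.123, 0, 0, 0, 0.69, 0, 0.009, 0.123, 0, 0, 0, 0.69, 0, 0, 0, 0, 0, 0])

```text
time: 22.43
position: [0.6158, 0.0672, 0.0291]
eef_rot: [[0.096, -0.768, 0.633], [-0.995, -0.074, 0.061], [-0.0, -0.636, -0.772]]
wrist_force: [0.2, 0.7, -0.2]
opening: 0.31
```

```bash
python3 - <<'E'
from plan4 import *
s=ctrl.sense();print(s['time'],s['position'],s['eef_rot'],s['wrist_force'])
p=grab('wrist','w10.png');findbars(p)
st=ctrl.sense();g,R=grasp((.6246,.0682),5.5,39.5)
const(st['position'],st['eef_rot'],g,R,3,np.array(st['joint_positions']),1)
E
```

```text
22.4333 [0.6158 0.0672 0.0291] [[ 0.0956 -0.7684  0.6328]
 [-0.9954 -0.0737  0.0609]
 [-0.0001 -0.6357 -0.7719]] [ 0.1621  0.6585 -0.1817]
mask 0.72 [234. 209. 259. 263.] rect [624.8  68. ] [36.8 15.4] yaw 5.7 mean 624.3 67.9
mark 0.77 [243.4 235.2] [0.625  0.0704 0.0105]
n 3 row [-0.001  0.005  0.123  0.001 -0.    -0.001]
mid [0.6181 0.0675 0.0258] q1 [0.6181 0.0675 0.0258]
0 [0.618 0.068 0.026] [ 0.63  0.06 -0.77] [ -3.8  35.9 127.  164.6  22.8 -83. ] 0.0 step 0.6
1 [0.621 0.068 0.022] [ 0.63  0.06 -0.77] [ -3.7  36.5 126.7 164.9  23.  -83.2] 0.0 step 0.6
2 [0.624 0.068 0.018] [ 0.63  0.06 -0.77] [ -3.6  37.1 126.4 165.2  23.3 -83.5] 0.0 step 0.6
```

View pics/w10.png

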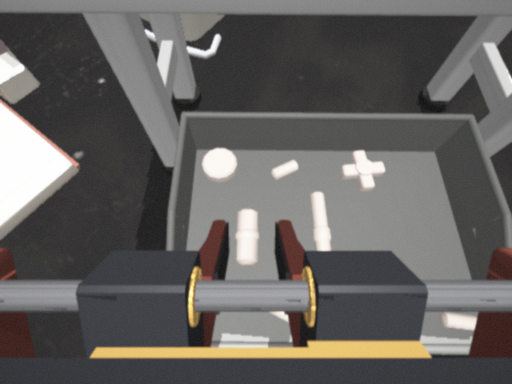

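>>> play_rows(motion=[0.69, 0, 0.005, 0.123, 0, 0, 0, 0.69, 0, 0.005, 0.123, 0, 0, 0, 0.69, 0, 0.005, 0.123, 0, 0, 0, 0.8, 0, 0, 0, 0, 0, 0, 1, 0, 0, 0, 0, 0, 0, 1, 0, 0, 0, 0, 0, 0, 1, 0, 0, 0, 0, 0, 0, 1, 0, 0, 0, 0, 0, 0, 1, 0, 0, 0, 0, 0, 0], squeeze=25)

```text
time: 23.33
position: [0.6241, 0.068, 0.0181]
eef_rot: [[0.095, -0.768, 0.633], [-0.995, -0.074, 0.061], [-0.0, -0.636, -0.772]]
wrist_force: [-0.2, 0.7, -0.1]
opening: 0.141
```

```bash
python3 - <<'E'
from plan4 import *
st=ctrl.sense();q=np.array(st['joint_positions']);print(st['time'],st['position'],q,st['opening'],st['wrist_force'])
p=np.array(st['position']);R=np.array(st['eef_rot'])
rel=np.array([.6246,.0682,.0105])-p;print('bar in tool',R.T@rel)
wb=p+np.array([-.05,-.004,.065]);wa=np.array([.50,-.05,.22])
b=const(p,R,wb,R,8,q,4)
a=const(b[0],b[1],wa,Rtool(25-90,-36),24,b[2],4)
Rv=Rtool(-115.8,0);cup=np.array([.453,-.2783])
c=const(a[0],a[1],[*(cup-Rv[:2,1]*.001),.21],Rv,16,a[2],4)
E
```

```text
23.3333 [0.6241 0.068  0.0181] [ -3.501   37.1051 126.3894 165.4644  23.3089 -83.5584] 0.140786458887504 [-0.2243  0.7156 -0.1368]
bar in tool [-0.0002  0.0045  0.0062]
n 8 row [-0.002 -0.008 -0.256  0.     0.     0.   ]
mid [0.5991 0.066  0.0506] q1 [0.6054 0.0665 0.0425]
3 [0.599 0.066 0.051] [ 0.63  0.06 -0.77] [ -4.2  31.9 129.  162.4  20.9 -81.1] 0.0 step 1.3
7 [0.574 0.064 0.083] [ 0.63  0.06 -0.77] [ -4.9  26.2 131.1 157.7  17.6 -76.7] 0.0 step 1.5
n 24 row [ 0.096 -0.004 -0.177 -0.024 -0.083 -0.107]
mid [0.5312 0.0098 0.1507] q1 [0.5477 0.0331 0.1223]
3 [0.559 0.047 0.105] [ 0.62  0.09 -0.78] [-10.3  21.8 131.7 132.   15.9 -58.2] 0.0 step 7.2
7 [0.544 0.029 0.128] [ 0.61  0.13 -0.78] [-16.   17.3 131.4 102.   17.2 -35.3] 0.0 step 7.3
11 [0.531 0.01  0.151] [ 0.59  0.16 -0.79] [-21.8  13.2 130.3  78.3  22.  -18.3] 0.0 step 5.0
15 [ 0.52  -0.01   0.173] [ 0.57  0.19 -0.8 ] [-27.4   9.7 128.4  63.2  29.   -9.5] 0.0 step 3.1
19 [ 0.509 -0.03   0.196] [ 0.55  0.22 -0.8 ] [-32.7   6.8 125.9  53.8  36.8  -5.9] 0.0 step 2.0
23 [ 0.5  -0.05  0.22] [ 0.53  0.25 -0.81] [-37.4   4.8 122.8  47.7  44.8  -5. ] 0.0 step 2.0
n 16 row [ 0.368  0.078 -0.03  -0.35   0.166  0.511]
mid [ 0.5029 -0.1695  0.2111] q1 [ 0.5083 -0.1247  0.2144]
3 [ 0.508 -0.11   0.216] [ 0.44  0.15 -0.89] [-35.8   6.5 115.8  31.6  45.4  22.4] 0.0 step 6.5
7 [ 0.503 -0.17   0.211] [ 0.31  0.07 -0.95] [-35.8   9.3 108.9  17.7  50.5  45.3] 0.0 step 5.2
11 [ 0.484 -0.227  0.209] [ 0.16  0.02 -0.99] [-36.9  12.7 102.4   7.4  58.3  63.1] 0.0 step 4.0
15 [ 0.454 -0.279  0.21 ] [-0.  0. -1.] [-39.   16.2  96.3   0.   67.5  76.8] 0.0 step 3.1
```

>>> play_rows(motion=[1, -0.002, -0.008, -0.256, 0, 0, 0, 1, -0.002, -0.008, -0.256, 0, 0, 0, 1, -0.002, -0.008, -0.256, 0, 0, 0, 1, -0.002, -0.008, -0.256, 0, 0, 0, 1, -0.002, -0.008, -0.256, 0, 0, 0, 1, -0.002, -0.008, -0.256, 0, 0, 0, 1, -0.002, -0.008, -0.256, 0, 0, 0, 1, -0.002, -0.008, -0.256, 0, 0, 0, 1, 0.096, -0.004, -0.177, -0.024, -0.083, -0.107, 1, 0.096, -0.004, -0.177, -0.024, -0.083, -0.107, 1, 0.096, -0.004, -0.177, -0.024, -0.083, -0.107, 1, 0.096, -0.004, -0.177, -0.024, -0.083, -0.107, 1, 0.096, -0.004, -0.177, -0.024, -0.083, -0.107, 1, 0.096, -0.004, -0.177, -0.024, -0.083, -0.107, 1, 0.096, -0.004, -0.177, -0.024, -0.083, -0.107, 1, 0.096, -0.004, -0.177, -0.024, -0.083, -0.107, 1, 0.096, -0.004, -0.177, -0.024, -0.083, -0.107, 1, 0.096, -0.004, -0.177, -0.024, -0.083, -0.107, 1, 0.096, -0.004, -0.177, -0.024, -0.083, -0.107, 1, 0.096, -0.004, -0.177, -0.024, -0.083, -0.107])

```text
time: 25.0
position: [0.5305, 0.0094, 0.1513]
eef_rot: [[0.263, -0.762, 0.591], [-0.965, -0.21, 0.158], [0.004, -0.612, -0.791]]
wrist_force: [0.7, 0.0, -0.2]
opening: 0.142
```

>>> play_rows(motion=[1, 0.096, -0.004, -0.177, -0.024, -0.083, -0.107, 1, 0.096, -0.004, -0.177, -0.024, -0.083, -0.107, 1, 0.096, -0.004, -0.177, -0.024, -0.083, -0.107, 1, 0.096, -0.004, -0.177, -0.024, -0.083, -0.107, 1, 0.096, -0.004, -0.177, -0.024, -0.083, -0.107, 1, 0.096, -0.004, -0.177, -0.024, -0.083, -0.107, 1, 0.096, -0.004, -0.177, -0.024, -0.083, -0.107, 1, 0.096, -0.004, -0.177, -0.024, -0.083, -0.107, 1, 0.096, -0.004, -0.177, -0.024, -0.083, -0.107, 1, 0.096, -0.004, -0.177, -0.024, -0.083, -0.107, 1, 0.096, -0.004, -0.177, -0.024, -0.083, -0.107, 1, 0.096, -0.004, -0.177, -0.024, -0.083, -0.107])

```text
time: 26.0
position: [0.4993, -0.0503, 0.2202]
eef_rot: [[0.423, -0.733, 0.533], [-0.906, -0.342, 0.248], [0.001, -0.587, -0.809]]
wrist_force: [-0.9, 0.1, 0.6]
opening: 0.14
```

```bash
python3 - <<'E'
from plan4 import *
st=ctrl.sense();q=np.array(st['joint_positions']);print(st['time'],st['position'],q,st['opening'],st['wrist_force'])
Rv=Rtool(-115.8,0);cup=np.array([.453,-.2783])
c=const(st['position'],st['eef_rot'],[*(cup-Rv[:2,1]*.001),.21],Rv,16,q,4)
E
```

```text
26.0 [ 0.4993 -0.0503  0.2202] [-37.3613   4.6943 122.8517  47.5702  44.789   -4.9272] 0.1403788648752287 [-0.9441  0.0639  0.629 ]
n 16 row [ 0.368  0.077 -0.028 -0.35   0.166  0.511]
mid [ 0.5025 -0.1695  0.2115] q1 [ 0.5077 -0.1247  0.2148]
3 [ 0.508 -0.11   0.216] [ 0.44  0.14 -0.89] [-35.8   6.4 115.8  31.5  45.5  22.5] 0.0 step 6.5
7 [ 0.503 -0.17   0.212] [ 0.31  0.06 -0.95] [-35.8   9.3 108.9  17.6  50.5  45.4] 0.0 step 5.2
11 [ 0.484 -0.227  0.209] [ 0.16  0.02 -0.99] [-36.9  12.7 102.4   7.3  58.3  63.1] 0.0 step 4.0
15 [ 0.454 -0.279  0.21 ] [-0. -0. -1.] [-38.9  16.2  96.3  -0.1  67.5  76.9] 0.0 step 3.1
```

>>> play_rows(motion=[1, 0.368, 0.077, -0.028, -0.35, 0.166, 0.511, 1, 0.368, 0.077, -0.028, -0.35, 0.166, 0.511, 1, 0.368, 0.077, -0.028, -0.35, 0.166, 0.511, 1, 0.368, 0.077, -0.028, -0.35, 0.166, 0.511, 1, 0.368, 0.077, -0.028, -0.35, 0.166, 0.511, 1, 0.368, 0.077, -0.028, -0.35, 0.166, 0.511, 1, 0.368, 0.077, -0.028, -0.35, 0.166, 0.511, 1, 0.368, 0.077, -0.028, -0.35, 0.166, 0.511, 1, 0.368, 0.077, -0.028, -0.35, 0.166, 0.511, 1, 0.368, 0.077, -0.028, -0.35, 0.166, 0.511, 1, 0.368, 0.077, -0.028, -0.35, 0.166, 0.511, 1, 0.368, 0.077, -0.028, -0.35, 0.166, 0.511, 1, 0.368, 0.077, -0.028, -0.35, 0.166, 0.511, 1, 0.368, 0.077, -0.028, -0.35, 0.166, 0.511, 1, 0.368, 0.077, -0.028, -0.35, 0.166, 0.511, 1, 0.368, 0.077, -0.028, -0.35, 0.166, 0.511, 1, 0, 0, 0, 0, 0, 0])

```text
time: 27.42
position: [0.4547, -0.2808, 0.2099]
eef_rot: [[-0.438, -0.899, -0.001], [-0.899, 0.438, -0.002], [0.003, -0.0, -1.0]]
wrist_force: [0.7, -0.2, -0.1]
opening: 0.143
```

```bash
python3 - <<'E'
from plan4 import *
st=ctrl.sense();q=np.array(st['joint_positions']);print(st['time'],st['position'],st['eef_rot'],st['opening'])
p=grab('wrist','w11.png')
Rv=Rtool(-115.8,0);cup=np.array([.453,-.2783])
c=const(st['position'],st['eef_rot'],[*(cup-Rv[:2,1]*.001),.082],Rv,8,q,8)
ortho(p,0.44,-0.30,0.058,600,480,3000,'o11.png',yaw=-25.8)
E
```

```text
27.4167 [ 0.4547 -0.2808  0.2099] [[-0.4381 -0.8989 -0.0011]
 [-0.8989  0.4381 -0.0024]
 [ 0.0026 -0.     -1.    ]] 0.14347270248919083
n 8 row [-0.005  0.005  0.4   -0.    -0.003 -0.004]
mid [ 0.4543 -0.2798  0.146 ] q1 [ 0.4544 -0.2801  0.1619]
7 [ 0.454 -0.279  0.082] [-0. -0. -1.] [-39.   25.7 103.8  -0.   50.6  76.8] 0.0 step 2.1
```

View pics/o11.png

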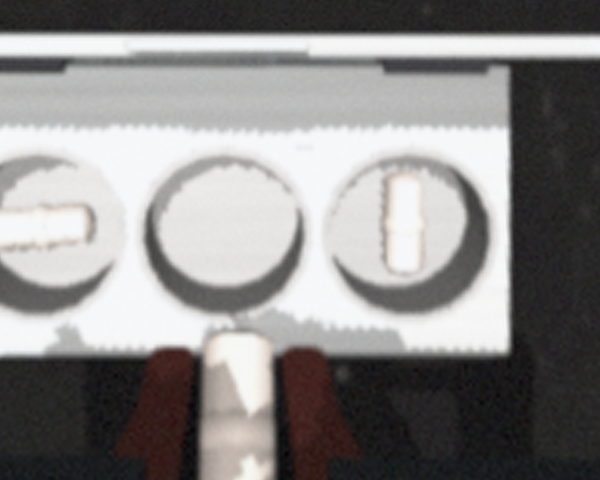

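>>> play_rows(motion=[1, -0.005, 0.005, 0.4, 0, 0, 0, 1, -0.005, 0.005, 0.4, 0, 0, 0, 1, -0.005, 0.005, 0.4, 0, 0, 0, 1, -0.005, 0.005, 0.4, 0, 0, 0, 1, -0.005, 0.005, 0.4, 0, 0, 0, 1, -0.005, 0.005, 0.4, 0, 0, 0, 1, -0.005, 0.005, 0.4, 0, 0, 0, 1, -0.005, 0.005, 0.4, 0, 0, 0, 1, 0, 0, 0.3, 0, 0, 0, 1, 0, 0, 0.2, 0, 0, 0, 1, 0, 0, 0.15, 0, 0, 0, 1, 0, 0, 0.1, 0, 0, 0, 1, 0, 0, 0, 0, 0, 0])

```text
time: 28.55
position: [0.454, -0.2761, 0.051]
eef_rot: [[-0.435, -0.901, -0.0], [-0.901, 0.435, 0.001], [-0.0, 0.001, -1.0]]
wrist_force: [-0.2, -0.8, -0.1]
opening: 0.141
```

>>> play_rows(motion=[0.85, 0, 0, 0, 0, 0, 0, 0.82, 0, 0, 0, 0, 0, 0, 0.79, 0, 0, 0, 0, 0, 0, 0.79, 0, 0, 0, 0, 0, 0, 0.79, 0, 0, -0.1, 0, 0, 0, 0.79, 0, 0, -0.3, 0, 0, 0, 0.79, 0, 0, -0.5, 0, 0, 0, 0.79, 0, 0, -0.6, 0, 0, 0, 0.85, 0, 0, -0.6, 0, 0, 0, 0.9, 0, 0, -0.6, 0, 0, 0, 1, 0, 0, -0.6, 0, 0, 0, 1, 0, 0, -0.6, 0, 0, 0, 1, 0, 0, 0, 0, 0, 0])

```text
time: 29.63
position: [0.4567, -0.2785, 0.2123]
eef_rot: [[-0.435, -0.9, 0.006], [-0.9, 0.435, -0.005], [0.002, -0.008, -1.0]]
wrist_force: [0.0, -0.7, -0.6]
opening: 0.006
```

```bash
python3 - <<'E'
from plan4 import *
st=ctrl.sense();q=np.array(st['joint_positions']);print(st['time'],st['position'],st['eef_rot'],st['opening'],q)
p=grab('wrist','w12.png')
im=ortho(p,0.453,-0.278,0.03,600,240,3000,None,yaw=-25.8)
cv2.imwrite('pics/o12.png',im)
X=cloud(p)
for t in nets.outline_of(p,'bar_0'):
    P=X[t['mask']];print(round(t['p'],2),np.round(t['rect']),np.nanmedian(P,0),np.nanpercentile(P[:,2],[5,25,75,95]))
for t in ('cover_edge','cover_hinge'):
    for m in nets.mark_of(p,t): u,v=m['uv'];print(t,m,at_d(p,u,v))
hc=np.array([.4605,-.2813])+.049*np.array([.9,-.435]);xb=np.array([.9,-.435])
m=(X[...,2]>.08)&(X[...,2]<.2)
d=(X[...,:2]-hc)@xb
for z in (.09,.11,.13,.15,.158,.162,.166):
    s=m&(abs(X[...,2]-z)<.004)&(abs(d)<.06)
    if s.sum(): print(z,s.sum(),np.percentile(d[s],[5,50,95]))
E
```

```text
29.6333 [ 0.4567 -0.2785  0.2123] [[-0.4351 -0.9004  0.0065]
 [-0.9004  0.4351 -0.005 ]
 [ 0.0017 -0.008  -1.    ]] 0.006014930194745807 [-38.7772  16.0251  96.2515   0.0099  67.256   77.0104]
0.86 [244. 170. 258. 202.] [ 0.4506 -0.2773  0.0379] [0.0347 0.0365 0.0387 0.0397]
0.84 [179. 179. 209. 194.] [ 0.4787 -0.2189  0.0378] [0.0334 0.0363 0.0387 0.0399]
0.67 [301. 170. 311. 203.] [ 0.423  -0.3344  0.038 ] [0.0345 0.0365 0.0387 0.0397]
cover_edge {'uv': [246.5, 126.0], 'p': 0.61} [ 0.5151 -0.3059  0.1574]
cover_edge {'uv': [306.9, 181.8], 'p': 0.59} [ 0.4268 -0.3375  0.0383]
cover_edge {'uv': [7.2, 170.9], 'p': 0.2} [ 0.5915 -0.0155  0.0123]
cover_hinge {'uv': [249.7, 133.8], 'p': 0.82} [ 0.5031 -0.3018  0.0239]
0.09 728 [0.0141 0.0239 0.0327]
0.11 688 [0.0366 0.0481 0.0586]
0.15 15 [0.0066 0.0115 0.0115]
0.158 1824 [0.0067 0.0088 0.0115]
0.162 219 [0.0085 0.0098 0.0105]
0.166 237 [0.0085 0.0098 0.0105]
```

View pics/w12.png

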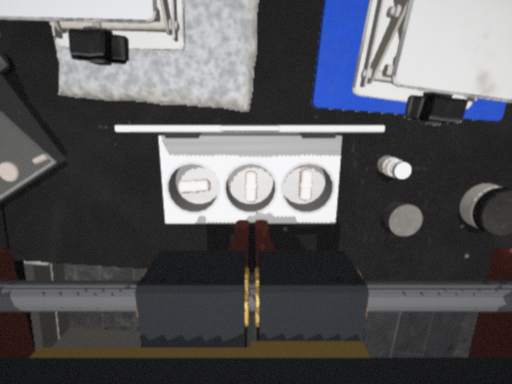

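View pics/o12.png

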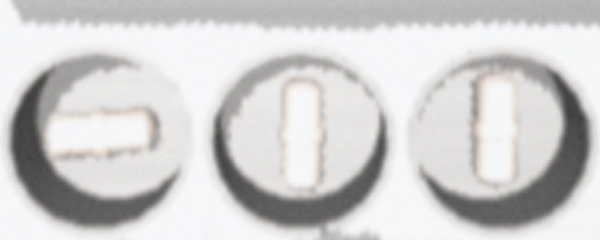

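```bash
python3 - <<'E'
from plan4 import *
st=ctrl.sense();q=np.array(st['joint_positions'])
xb=np.array([.9003,-.4352]);yb=np.array([.4352,.9003]);hc=np.array([.4605,-.2813])+.049*xb
Rv=Rtool(-115.8,0)
W=lambda d,z:np.array([*(hc+d*xb),z])
a=const(st['position'],st['eef_rot'],W(.040,.212),Rv,6,q,3)
b=const(a[0],a[1],W(.040,.146),Rv,5,a[2],3)
# arc
t=.003;r=.08
def tcp(th): 
    c=np.array([-r*np.cos(th)+t*np.sin(th), r*np.sin(th)+t*np.cos(th)]); return c+np.array([.010,.008])
ths=np.radians(np.linspace(100,2,50)); pr=np.array([.040,.088]);print(np.array([tcp(x) for x in ths[:3]]),tcp(ths[-1]))
pts=np.array([tcp(x) for x in ths])
for k in range(0,50,7): print(np.degrees(ths[k]).round(),np.round(pts[k],4),np.round((pts[min(k+1,49)]-pts[k])*[-1,-1]/.04,3))
E
```

```text
n 6 row [ 0.007 -0.406 -0.024  0.003  0.001  0.   ]
mid [ 0.4971 -0.298   0.2092] q1 [ 0.4826 -0.2907  0.2082]
2 [ 0.497 -0.298  0.209] [-0.  0. -1.] [-37.8  20.1  90.6   0.   69.4  78. ] 0.0 step 2.1
5 [ 0.541 -0.32   0.212] [-0.  0. -1.] [-36.9  23.8  84.2  -0.   72.1  78.9] 0.0 step 2.2
n 5 row [ 0.   -0.    0.33  0.   -0.    0.  ]
mid [ 0.5406 -0.32    0.1856] q1 [ 0.5406 -0.32    0.1856]
2 [ 0.541 -0.32   0.172] [-0.  0. -1.] [-36.9  25.9  86.7  -0.   67.4  78.9] 0.0 step 1.6
4 [ 0.541 -0.32   0.146] [-0.  0. -1.] [-36.9  27.5  88.2  -0.   64.3  78.9] 0.0 step 1.5
[[0.0268 0.0863]
 [0.0241 0.0868]
 [0.0213 0.0872]] [-0.0698  0.0138]
100.0 [0.0268 0.0863] [ 0.069 -0.014]
86.0 [0.0074 0.088 ] [0.07  0.003]
72.0 [-0.0119  0.085 ] [0.067 0.02 ]
58.0 [-0.0298  0.0774] [0.06  0.036]
44.0 [-0.0455  0.0657] [0.05  0.049]
30.0 [-0.0578  0.0506] [0.036 0.06 ]
16.0 [-0.0661  0.0329] [0.021 0.067]
2.0 [-0.0698  0.0138] [-0. -0.]
```

>>> play_rows(motion=[1, 0.007, -0.406, -0.024, 0, 0, 0, 1, 0.007, -0.406, -0.024, 0, 0, 0, 1, 0.007, -0.406, -0.024, 0, 0, 0, 1, 0.007, -0.406, -0.024, 0, 0, 0, 1, 0.007, -0.406, -0.024, 0, 0, 0, 1, 0.007, -0.406, -0.024, 0, 0, 0, 1, 0, 0, 0.3, 0, 0, 0, 1, 0, 0, 0.35, 0, 0, 0, 1, 0, 0, 0.35, 0, 0, 0, 1, 0, 0, 0.35, 0, 0, 0, 1, 0, 0, 0.3, 0, 0, 0, 1, 0, 0, 0, 0, 0, 0])

```text
time: 30.83
position: [0.5382, -0.3184, 0.1426]
eef_rot: [[-0.435, -0.9, -0.007], [-0.9, 0.435, 0.005], [-0.002, 0.008, -1.0]]
wrist_force: [0.5, -0.2, 0.9]
opening: 0.002
```

```bash
python3 - <<'E'
from h import *
st=ctrl.sense();print(st['time'],st['position'],st['eef_rot'],st['wrist_force'])
p=grab('wrist','w13.png');p=grab('scene','s13.png')
cv2.imwrite('pics/s13z.png',cv2.resize(p['image'][180:330,210:410],None,fx=4,fy=4,interpolation=3))
xb=np.array([.9003,-.4352]);hc=np.array([.4605,-.2813])+.049*xb
print('d',(np.array(st['position'])[:2]-hc)@xb)
E
```

```text
30.8333 [ 0.5382 -0.3184  0.1426] [[-0.4353 -0.9003 -0.0066]
 [-0.9003  0.4352  0.005 ]
 [-0.0017  0.0081 -1.    ]] [ 0.523  -0.1948  0.8797]
d 0.037108857212186666
```

View pics/w13.png

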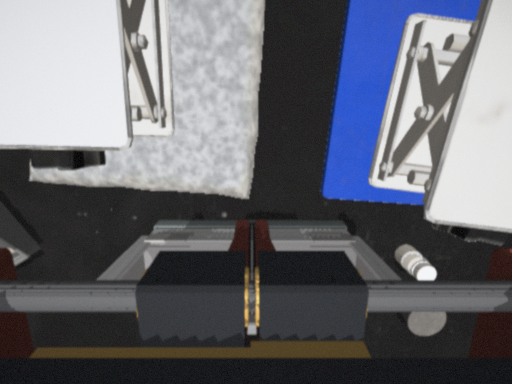

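View pics/s13z.png

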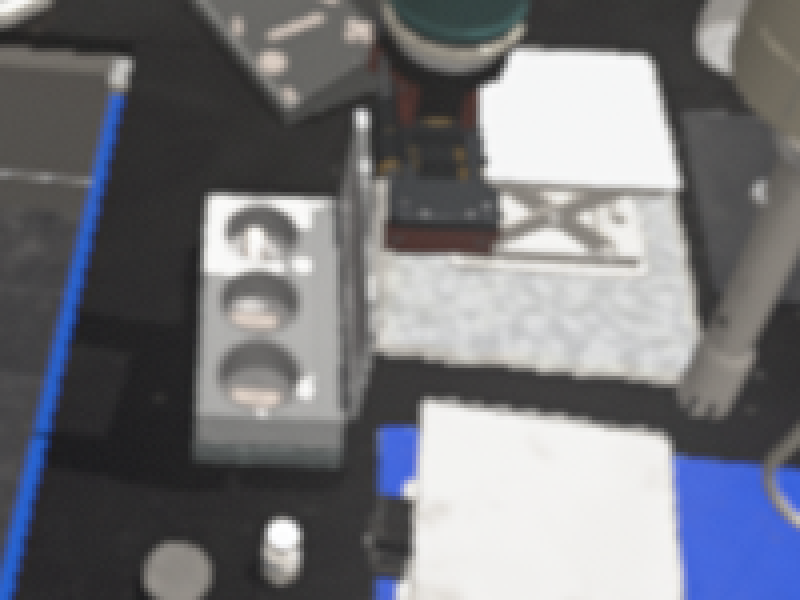

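>>> play_rows(motion=[1, 0, 0.08, 0, 0, 0, 0, 1, 0, 0.08, 0, 0, 0, 0, 1, 0, 0.08, 0, 0, 0, 0, 1, 0, 0.07, 0, 0, 0, 0, 1, 0, 0.069, -0.006, 0, 0, 0, 1, 0, 0.069, -0.006, 0, 0, 0, 1, 0, 0.069, -0.006, 0, 0, 0, 1, 0, 0.069, -0.006, 0, 0, 0, 1, 0, 0.069, -0.006, 0, 0, 0, 1, 0, 0.069, -0.006, 0, 0, 0, 1, 0, 0.069, -0.006, 0, 0, 0, 1, 0, 0.069, 0.011, 0, 0, 0, 1, 0, 0.069, 0.011, 0, 0, 0, 1, 0, 0.069, 0.011, 0, 0, 0, 1, 0, 0.069, 0.011, 0, 0, 0, 1, 0, 0.069, 0.011, 0, 0, 0, 1, 0, 0.069, 0.011, 0, 0, 0, 1, 0, 0.069, 0.011, 0, 0, 0])

```text
time: 32.43
position: [0.495, -0.2982, 0.1454]
eef_rot: [[-0.435, -0.9, -0.0], [-0.9, 0.435, 0.0], [-0.0, 0.001, -1.0]]
wrist_force: [1.3, 0.1, -0.3]
opening: 0.006
```

```bash
python3 - <<'E'
from h import *
st=ctrl.sense();print(st['time'],st['position'],st['wrist_force'])
p=grab('scene','s14.png')
cv2.imwrite('pics/s14z.png',cv2.resize(p['image'][180:330,210:410],None,fx=4,fy=4,interpolation=3))
xb=np.array([.9003,-.4352]);hc=np.array([.4605,-.2813])+.049*xb
print('d',(np.array(st['position'])[:2]-hc)@xb,st['position'][2]-.058)
E
```

```text
32.4333 [ 0.495  -0.2982  0.1454] [ 1.2766  0.1446 -0.2852]
d -0.010586109647932128 0.08744108308753062
```

View pics/s14z.png

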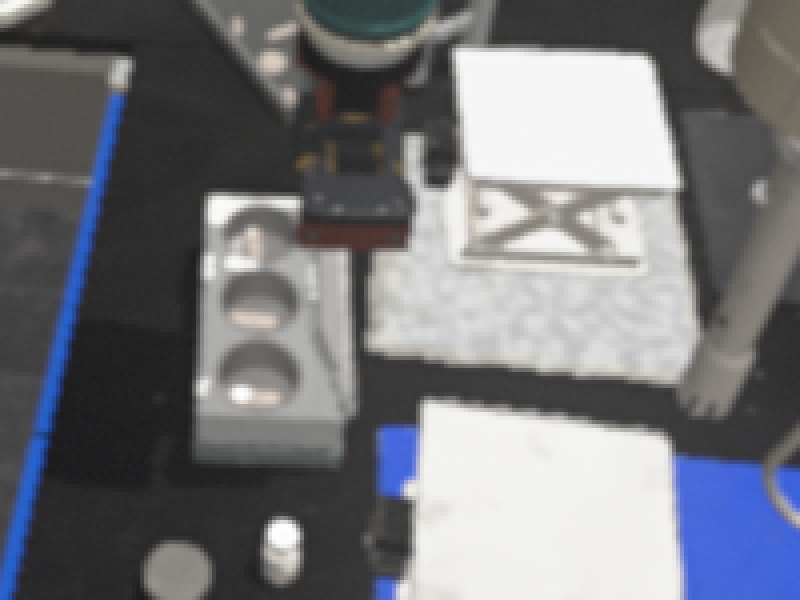

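>>> play_rows(motion=[1, 0, 0.064, 0.033, 0, 0, 0, 1, 0, 0.064, 0.033, 0, 0, 0, 1, 0, 0.064, 0.033, 0, 0, 0, 1, 0, 0.064, 0.033, 0, 0, 0, 1, 0, 0.064, 0.033, 0, 0, 0, 1, 0, 0.064, 0.033, 0, 0, 0, 1, 0, 0.064, 0.033, 0, 0, 0, 1, 0, 0.056, 0.044, 0, 0, 0, 1, 0, 0.056, 0.044, 0, 0, 0, 1, 0, 0.056, 0.044, 0, 0, 0, 1, 0, 0.056, 0.044, 0, 0, 0, 1, 0, 0.056, 0.044, 0, 0, 0, 1, 0, 0.056, 0.044, 0, 0, 0, 1, 0, 0.056, 0.044, 0, 0, 0])

```text
time: 33.65
position: [0.4649, -0.2835, 0.1238]
eef_rot: [[-0.435, -0.9, -0.0], [-0.9, 0.435, 0.001], [-0.0, 0.001, -1.0]]
wrist_force: [0.7, 0.5, 0.5]
opening: 0.008
```

```bash
python3 - <<'E'
from h import *
st=ctrl.sense();print(st['time'],st['position'],st['wrist_force'])
xb=np.array([.9003,-.4352]);hc=np.array([.4605,-.2813])+.049*xb
print('d',(np.array(st['position'])[:2]-hc)@xb,st['position'][2]-.058)
E
```

```text
33.65 [ 0.4649 -0.2835  0.1238] [0.747  0.5026 0.5458]
d -0.04412770771044781 0.06577443850130874
```

On track (44° point). Continue to ~4°.

>>> play_rows(motion=[1, 0, 0.046, 0.054, 0, 0, 0, 1, 0, 0.046, 0.054, 0, 0, 0, 1, 0, 0.046, 0.054, 0, 0, 0, 1, 0, 0.046, 0.054, 0, 0, 0, 1, 0, 0.046, 0.054, 0, 0, 0, 1, 0, 0.046, 0.054, 0, 0, 0, 1, 0, 0.046, 0.054, 0, 0, 0, 1, 0, 0.03, 0.063, 0, 0, 0, 1, 0, 0.03, 0.063, 0, 0, 0, 1, 0, 0.03, 0.063, 0, 0, 0, 1, 0, 0.03, 0.063, 0, 0, 0, 1, 0, 0.03, 0.063, 0, 0, 0, 1, 0, 0.03, 0.063, 0, 0, 0, 1, 0, 0.03, 0.063, 0, 0, 0, 1, 0, 0.013, 0.06, 0, 0, 0, 1, 0, 0.013, 0.06, 0, 0, 0, 1, 0, 0.013, 0.06, 0, 0, 0])

```text
time: 35.07
position: [0.4443, -0.2736, 0.0838]
eef_rot: [[-0.435, -0.9, -0.001], [-0.9, 0.435, 0.001], [-0.0, 0.001, -1.0]]
wrist_force: [0.0, -0.5, 0.8]
opening: 0.004
```

```bash
cat > f.py <<'E'
from h import *
st=ctrl.sense();print(st['time'],st['position'],st['wrist_force'])
xb=np.array([.9003,-.4352]);hc=np.array([.4605,-.2813])+.049*xb
print('d',(np.array(st['position'])[:2]-hc)@xb,st['position'][2]-.058)
E
python3 f.py
```

```text
35.0667 [ 0.4443 -0.2736  0.0838] [ 0.0405 -0.48    0.7547]
d -0.06693808674884329 0.025788461170522282
```

>>> play_rows(motion=[1, 0, 0.01, 0.05, 0, 0, 0, 1, 0, 0.01, 0.05, 0, 0, 0, 1, 0, 0.01, 0.05, 0, 0, 0, 1, 0, 0, 0.05, 0, 0, 0, 1, 0, 0, 0.04, 0, 0, 0, 1, 0, 0, 0, 0, 0, 0])

```text
time: 35.57
position: [0.4432, -0.273, 0.0741]
eef_rot: [[-0.435, -0.9, -0.001], [-0.9, 0.435, 0.001], [-0.0, 0.001, -1.0]]
wrist_force: [-0.6, 0.4, -0.7]
opening: 0.008
```

>>> play_rows(motion=[1, 0, 0, 0.03, 0, 0, 0, 1, 0, 0, 0.03, 0, 0, 0, 1, 0, 0, 0, 0, 0, 0])

```text
time: 35.82
position: [0.4436, -0.2733, 0.0732]
eef_rot: [[-0.435, -0.9, 0.0], [-0.9, 0.435, 0.0], [-0.0, 0.0, -1.0]]
wrist_force: [-2.1, 1.9, 13.0]
opening: 0.006
```

>>> play_rows(motion=[1, 0, 0, 0.02, 0, 0, 0, 1, 0, 0, 0.02, 0, 0, 0, 1, 0, 0, 0, 0, 0, 0])

```text
time: 36.07
position: [0.4436, -0.2733, 0.073]
eef_rot: [[-0.435, -0.9, 0.0], [-0.9, 0.435, -0.0], [0.0, -0.001, -1.0]]
wrist_force: [-5.8, 4.6, 27.5]
opening: 0.001
```

>>> play_rows(motion=[1, 0, 0, -0.08, 0, 0, 0, 1, 0, 0, -0.2, 0, 0, 0, 1, 0, 0, -0.5, 0, 0, 0, 1, 0, 0, -0.6, 0, 0, 0, 1, 0, 0, -0.7, 0, 0, 0, 1, 0, 0, -0.7, 0, 0, 0, 1, 0, 0, -0.7, 0, 0, 0, 1, 0, 0, -0.5, 0, 0, 0, 1, 0, 0, 0, 0, 0, 0])

```text
time: 36.82
position: [0.4459, -0.2751, 0.2344]
eef_rot: [[-0.435, -0.9, 0.006], [-0.9, 0.435, -0.005], [0.002, -0.008, -1.0]]
wrist_force: [0.3, -1.6, -0.5]
opening: 0.001
```

```bash
python3 f.py; python3 - <<'E'
from h import *
p=grab('wrist','w15.png');X=cloud(p)
xb=np.array([.9003,-.4352]);yb=np.array([.4352,.9003]);c=np.array([.4605,-.2813])
d=(X[...,:2]-c)@xb;e=(X[...,:2]-c)@yb
for D in (-.056,-.052,-.048,-.044,-.04,0.02,.03,.04,.045):
    s=(abs(d-D)<.002)&(abs(e)<.09)&(X[...,2]>.03)
    if s.sum(): print(D,s.sum(),np.percentile(X[...,2][s],[5,50,95]))
for E in (-.092,-.031,.031,.092):
    s=(abs(e-E)<.003)&(abs(d)<.045)
    print('e',E,np.percentile(X[...,2][s],[5,50,95]))
q=grab('scene','s15.png');cv2.imwrite('pics/s15z.png',cv2.resize(q['image'][120:330,190:390],None,fx=2.8,fy=2.8,interpolation=3))
for m in nets.mark_of(p,'cover_edge'): print(m,at_d(p,*m['uv']),at_z(p,*m['uv'],.063))
for m in nets.mark_of(p,'bar_0'): print(m)
E
```

```text
36.8167 [ 0.4459 -0.2751  0.2344] [ 0.2927 -1.6007 -0.5293]
d -0.064852657424138 0.17638958100234547
-0.056 105 [0.0626 0.0636 0.065 ]
-0.052 106 [0.0624 0.0636 0.0648]
-0.048 514 [0.0635 0.0645 0.0657]
-0.044 556 [0.0635 0.0646 0.0656]
-0.04 495 [0.0626 0.0643 0.0657]
0.02 2105 [0.063  0.3176 0.3292]
0.03 660 [0.0624 0.0637 0.065 ]
0.04 507 [0.0636 0.0652 0.0669]
0.045 666 [0.0636 0.065  0.0667]
e -0.092 [0.0634 0.0646 0.0657]
e -0.031 [0.0632 0.3302 0.3445]
e 0.031 [0.0633 0.3246 0.3443]
e 0.092 [0.0634 0.0646 0.0658]
{'uv': [250.3, 210.3], 'p': 0.77} [ 0.4146 -0.2616  0.0646] [ 0.4141 -0.2613  0.063 ]
{'uv': [250.2, 122.5], 'p': 0.22}
```

View pics/w15.png

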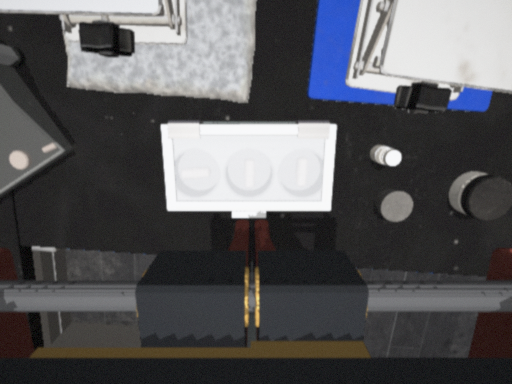

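View pics/s15z.png

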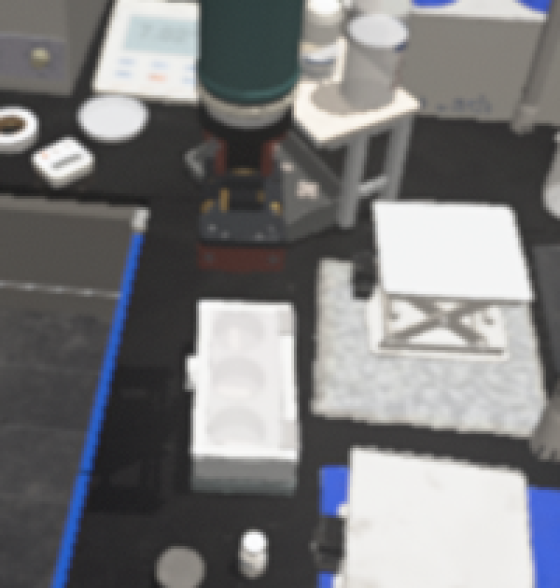

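```bash
python3 -c "
from plant import ticket
print(ticket.hand_in())"
```

```text
the job is handed in; nothing more can be done
None
```

I put one banded 36 × 13 mm bar from the bin into each of the two empty cups, swung the cover shut, and handed the job in at about 37 s.

- **Bars:** Before I closed the cover, the top of each of the three bars was about 38 mm above the bench. That is what a 13 mm bar lying flat on the cup floor should read.
- **Cover:** It is shut and level, with the free edge at 64.6 mm and the hinge side at 65 mm. The bars still show through it in their cups.
- **Force:** The final press on the cover went to 27.5 N at the wrist. That is under the limits, but firmer than I meant it to be.
- **Robot:** The gripper is empty and stands clear, about 16 cm above the cover.
- **Other things:** I did not touch the other stirrers or the things on the bench. In the last pictures that showed them, they looked unmoved. I did not photograph the whole bin again at the end.

No check failed or disagreed. The networks' single-point marks for the bars were sometimes a few mm off, so I aimed from their outlines and the flattened pictures, which agreed to about 1 mm.

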